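Refill the wall soap dispenser from behind the grooming things

TASK

The steel push dispenser on the half wall is empty, and its refill cassette stands on the marble tray behind the beard trimmer, the brush holder and the shaving-foam can: clear these three off onto the bamboo board, all standing upright there, then fetch the cassette and lower it fully home into the dispenser's open top, push head up. After that stand the three back upright on the tray, each on the spot where it stood at the start (to within about a centimetre). Let nothing topple, and leave the little jar, the comb and the round mirror where they are.

Things in the scene. Friction and masses are not known exactly. Their poses are not given: they have to be found in the camera images.
- refill: Soap refill cassette: white box-shaped tank 46 (x) x 100 (y) x 50 mm (z), grey push head centred on top 30 (x) x 56 (y) x 24 mm, 74 mm tall in all; 0.26 kg. Grip the head along x, across its 30 mm: only it stands out of the dispenser when seated. Stands on the tray behind the three tall things, which a gripper over it would strike. Origin: centre of its underside; z up.
- trimmer: Black beard trimmer standing upright on its square charging foot (48 x 48 x 14 mm). Body 34 (x) x 38 (y) mm from 14 to 138 mm height, then a steel collar and the cutting head (24 x 40 mm), 176 mm tall over all. About 0.22 kg. Its front with the switch looks to -x. Stands in the front row on the tray. Origin: centre of its underside; z up.
- brush_holder: Green silicone brush holder, a closed round tube, 52 mm across at the foot, 49 mm at its top at 142 mm, with three brushes fixed in it reaching to 180 mm. About 0.2 kg. Stands in the front row on the tray. Origin: centre of its underside; z up.
- foam_can: Aluminium shaving-foam can, 49 mm across up to 140 mm, with a white round cap 43 mm across, 180 mm tall over all. About 0.26 kg. Stands in the front row on the tray. Origin: centre of its underside; z up.
- dispenser: Steel push dispenser on the left half wall (wall top at 248 mm). Open well in its top: 62 (x) x 116 (y) mm, 50 deep, sheet 3 mm. Origin: centre of the well's floor, 140 mm above the counter; rim 50 mm above it; wall face 40 mm behind it. z up, -x out of its front, y along the wall. Seated, the cassette's x lies along this x (either way round), origins together, tank flush with the rim.
- tray: White marble tray, fixed, 190 (x) x 280 mm (y), floor 6 mm above the counter, rim 8 mm wide and 12 mm high. The three tall things stand along y, 62 mm apart, at x = -50 mm, in any order; the cassette behind them at x = +42 mm. Origin: centre of its underside; z up.
- board: Bamboo board lying on the counter on the right, fixed, 150 (x) x 260 mm (y), 12 mm thick, flat and bare: the side area for the three tall things (room for three along y, 80 mm apart). Origin: centre of the underside; z up.
- jar: Small amber jar with an aluminium lid, 44 mm across, 36 mm tall, on the tray beside the cassette. Leave it alone. Origin: centre of its underside; z up.
- comb: Wooden comb lying flat on the counter in front of the tray, 172 (x) x 36 (y) x 8 mm. Leave it alone. Origin: centre of its underside; z up.
- mirror: Small round tortoiseshell mirror on a hinged stand with a round foot 104 mm across, disc 110 mm across, 152 mm tall, right of and behind the tray. Leave it alone. Origin: centre of its underside; z up.
Mind the look-alikes: they are no part of the job. What is shaped like the trimmer but purple is not meant.

How it is judged:
On the way, in this order (a step that is already met when the one before it is completed fails the run):
1. the trimmer, the brush holder and the foam can all stand upright and released on the bamboo board (x of trimmer in the frame of board between -0.07 and 0.07 m and y of trimmer in the frame of board between -0.125 and 0.125 m and z of each of trimmer, brush_holder, foam_can in the frame of board below 0.018 m and angle between each of trimmer, brush_holder, foam_can's own z axis and vertical below 0.12 rad and contact force between the fingers and trimmer below 0.3 N and x of brush_holder in the frame of board between -0.07 and 0.07 m and y of brush_holder in the frame of board between -0.125 and 0.125 m and contact force between the fingers and brush_holder below 0.3 N and x of foam_can in the frame of board between -0.07 and 0.07 m and y of foam_can in the frame of board between -0.125 and 0.125 m and contact force between the fingers and foam_can below 0.3 N), for 0.2 s.
2. the refill cassette is fully home in the dispenser, upright and released (horizontal distance between refill and dispenser below 0.015 m and z of refill in the frame of dispenser between -0.006 and 0.006 m and angle between refill's own z axis and vertical below 0.1 rad and contact force between the fingers and refill below 0.3 N), for 0.2 s.
At the end, for the whole second after the job is handed in: Cassette upright in the well (within 15 mm of its centre, 6 mm in height). Trimmer, brush holder and foam can upright (tilt under 0.1 rad), each within 15 mm of its place at the start. All four released and at rest (all of step 2 and linear speed of each of refill, trimmer, brush_holder, foam_can below 0.02 m/s and distance of each of trimmer, brush_holder, foam_can from where it was at the start of the episode below 0.015 m and angle between each of trimmer, brush_holder, foam_can's own z axis and vertical below 0.1 rad and contact force between the fingers and trimmer below 0.3 N and contact force between the fingers and brush_holder below 0.3 N and contact force between the fingers and foam_can below 0.3 N); the robot touches nothing.
It fails at once if the jar is shifted by more than 20 mm (distance of jar from where it was at the start of the episode above 0.02 m).
It fails at once if the comb is shifted by more than 20 mm (distance of comb from where it was at the start of the episode above 0.02 m).
It fails at once if the mirror is shifted by more than 20 mm (distance of mirror from where it was at the start of the episode above 0.02 m).
It fails at once if the trimmer, the brush holder, the foam can or the cassette topples (angle between any of trimmer, brush_holder, foam_can, refill's own z axis and vertical above 0.7 rad).
It also fails if it takes over 141 s, if anything falls off the work surface, if the arm or the gripper's body presses on something with over 40 N, if the wrist force passes 120 N, or if a joint passes its speed limit or range.

ROBOT

A 6-joint arm with a two-finger parallel gripper is mounted at the origin on the work surface. World frame = base frame: x ahead of the robot, y to its left, z up, the work surface at z = 0. Lengths are in m, angles in rad, forces in N, time in s.
With the tool pointing down it reaches from about 0.25 to 0.775 m from the base axis. Payload 4 kg.
Tool frame: the origin (TCP) lies at the very end of the fingers, on their centre line; the grasp point (between the pads) lies manip.grip_depth behind it (manip.grip_depth is the distance from the TCP to the grasp point, in m); z points along the fingers, y is the line along which they close (so a half turn about z gives the same grasp; the last joint's range is limited). The gripper opens to 94 mm and grips with 3 to 60 N. Pads are 16 mm wide; open, the fingers measure 119 mm over their backs; the gripper's body (75 mm by 177 mm) begins 78 mm behind the grasp point.
Start: joints at [1.038, 0.087, 1.371, -0, 1.684, -0.103], TCP at [0.229, 0.5, 0.206] pointing down, gripper open.
Joint ranges: [-3.1, 3.1], [-0.76, 2.03], [0.27, 2.55], [-1.08, 4.22], [0.17, 2.65], [-2.57, 2.57]. Speed limits (rad/s): [2.79, 2.79, 3.14, 3.14, 3.14, 3.14].

INTERFACE

Orientations are given as a 3x3 rotation matrix whose columns are the frame's x, y, z axes.
In Python, from station import manip gives the robot as it stands.
- The arm moves only by the tool step_arm, never from a script. Its argument "plan" is a list of rows, each a list of 3 entries, a list of its own where there are three numbers: the opening, from -1 (shut) to 1 (fully open), then the shift along the tool's x, y, z in shares of 50 cm (1.0 is 50 cm), then the turn about the tool's z in fractions of the full range, 1 being 180 degrees. A call has 1 to 8 rows; each row is the pose to reach, as a shift and turn from the pose commanded when the call began, along the tool's axes at that moment; what a row does not reach only later rows make up. A row lasts 1/10 s, in which the tool goes at most 50 mm and 8.59 degrees, less where a joint would pass 70% of its speed; a pose out of reach is approached as far as the arm can. A shift or turn number past 1, either way, is cut back to 1. A call with a gripper value outside its range is refused whole. The fingers move at their own pace and stop on an object; the grip force is fixed at half the most. Time passes only in rows, so rows that repeat a pose let the fingers close. It gives the time, the measured TCP pose, the force, the opening and the grip force at its end, in the units of the state.
- manip.read_state(): the state, without advancing time (a new reading comes with each control period).
- manip.camera(name): name is "side" or "top" or "wrist"; returns a dict with "frame" (480x640x3 uint8, red, green, blue), "mtx" (3x3 intrinsics, pixels), "extrinsics" (4x4, takes a point from camera to world coordinates). Camera axes: x right, y down, z forward; pixel columns grow to the right and rows downward; lengths in m; the calibration is good to about 2 mm. A picture is of the moment at which its call begins. There is no depth.
- manip.finish_job(): hands the job in; it is judged then, once.
The state is a dict: "t": time; "joint_positions": joint angles; "dq": joint speeds; "joint_torque": joint torques, N m; "tcp_pos": TCP position; "tool_rot": TCP orientation; "wrist_force": force on the tool from outside, world axes, zero at the start; "moment": the same for the moment, N m; "opening": opening from 0.0 (shut) to 1.0 (fully open); "finger_force": force on a finger pad.
Only numpy, scipy, OpenCV 4.12 (cv2) and the standard library are available. Lean on these libraries where they do the work, as an engineer would, in place of code of your own. Each camera call takes 0.05 s, during which the arm holds its last target. There are 200 camera calls.

## Working session

There is one attempt and no reset: what is moved stays moved. The work goes in short steps, Python scripts to look and compute and a tool call to move; the robot and the scene stay as the last step left them, time stands still between calls to the robot, and variables do not carry over. Pictures are saved under pics/ and viewed, at most 17 in all, crops included, and the job is handed in when it is done.

Besides the shell and the picture viewer there is one more tool, called after "Call:" as name(argument=value, ...) on one line, values as JSON. step_arm: Moves the arm, as the interface text tells. Its arguments: {"type":"object","properties":{"plan":{"type":"array","items":{"type":"array"}}},"required":["plan"]}

```bash
mkdir -p pics; ls
cat > h.py <<'E'
import numpy as np, cv2
from station import manip
def snap(n,f):
    c=manip.camera(n); cv2.imwrite(f'pics/{f}.png',c['frame'][:,:,::-1]); np.savez(f'pics/{f}.npz',K=c['mtx'],T=c['extrinsics']); return c
def ray(f,uv):
    d=np.load(f'pics/{f}.npz'); r=d['T'][:3,:3]@np.linalg.inv(d['K'])@[uv[0],uv[1],1.]; return d['T'][:3,3],r/np.linalg.norm(r)
def onz(f,uv,z):
    o,r=ray(f,uv); return o+r*(z-o[2])/r[2]
def tri(*obs):
    A=np.zeros((3,3));b=np.zeros(3)
    for f,uv in obs:
        o,r=ray(f,uv);P=np.eye(3)-np.outer(r,r);A+=P;b+=P@o
    return np.linalg.solve(A,b)
def proj(f,p):
    d=np.load(f'pics/{f}.npz'); q=np.linalg.inv(d['T'])@[*p,1]; q=d['K']@q[:3]; return q[:2]/q[2]
E
python3 - <<'E'
from h import *
np.set_printoptions(precision=3,suppress=True)
for n in ('side','top','wrist'):
    c=snap(n,n+'0'); print(n,c['extrinsics'],c['mtx'][0])
s=manip.read_state(); print(s['tcp_pos'],s['tool_rot'],s['opening'],s['finger_force'],manip.grip_depth)
E
```

```text
pics
side [[ 0.999 -0.034  0.041  0.492]
 [-0.053 -0.743  0.667 -0.836]
 [ 0.008 -0.669 -0.744  1.053]
 [ 0.     0.     0.     1.   ]] [530.003   0.    312.347]
top [[-0.027 -0.984  0.175  0.388]
 [-1.     0.026 -0.008  0.04 ]
 [ 0.003 -0.175 -0.985  0.942]
 [ 0.     0.     0.     1.   ]] [461.116   0.    317.637]
wrist [[ 0.417  0.885  0.207  0.169]
 [ 0.909 -0.405 -0.098  0.527]
 [-0.003  0.229 -0.973  0.384]
 [ 0.     0.     0.     1.   ]] [336.382   0.    315.442]
[0.229 0.5   0.205] [[-0.909  0.417 -0.001]
 [ 0.417  0.909 -0.001]
 [ 0.    -0.002 -1.   ]] 0.9981046693511001 0.0 0.0188
```

View pics/side0.png

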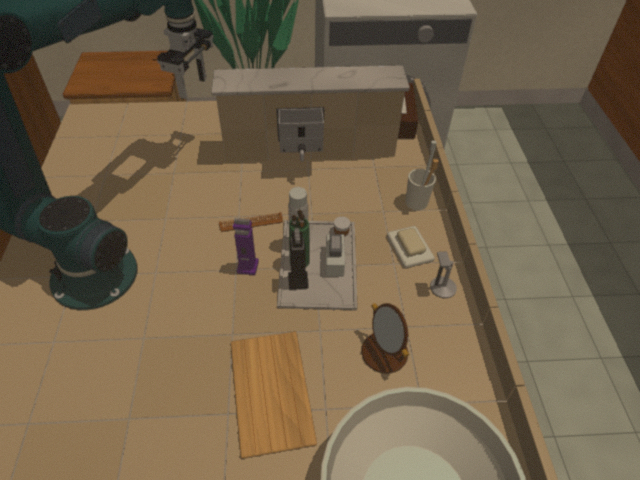

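View pics/top0.png

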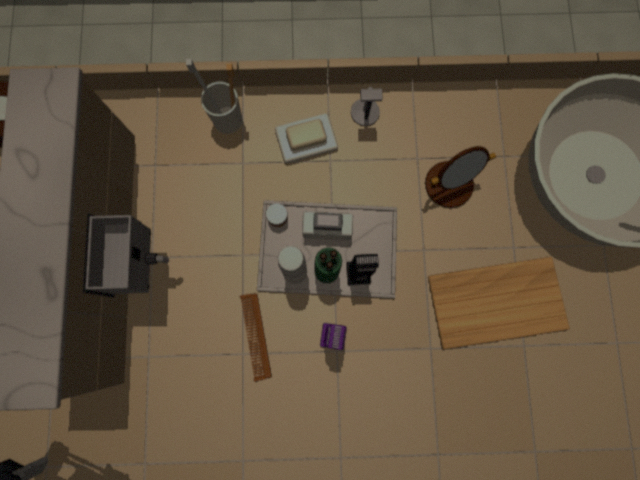

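The side view shows the tray with its row of three: foam can (298,200), brush holder (298,235) and black trimmer (298,265). The cassette is behind them (337,250) with the jar at (342,226). The dispenser is on the wall (300,130), the board at (272,392) and the mirror at (388,335).
The top view shows foam can (291,260), brush holder (328,265), black trimmer (363,265), cassette (328,224), jar (277,214), dispenser well (110,255) and board (498,302).
Things that could be mistaken for the trimmer: the purple look-alike at top (334,337) / side (246,248), and the tap-like grey gadget at top (366,105). For the cassette: the soap dish at top (306,137). For the holder: the toothbrush cup at top (220,100). I choose the black one in the tray row, and check it in a crop.

Run:
```python
import cv2
a=cv2.imread('pics/top0.png')[195:315,250:410]; cv2.imwrite('pics/c1.png',cv2.resize(a,None,fx=5,fy=5,interpolation=cv2.INTER_CUBIC))
a=cv2.imread('pics/side0.png')[180:315,220:380]; cv2.imwrite('pics/c2.png',cv2.resize(a,None,fx=4.4,fy=4.4,interpolation=cv2.INTER_CUBIC))
```

```text
(no output)
```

View pics/c1.png

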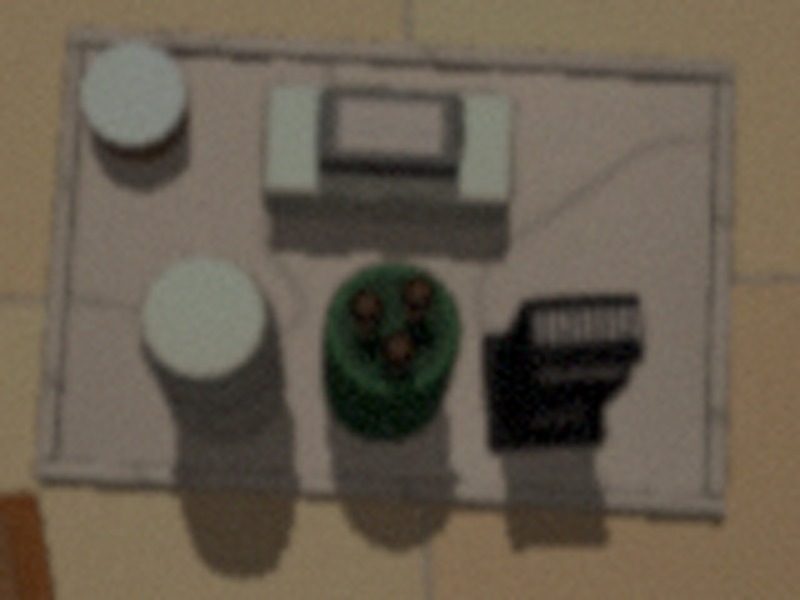

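View pics/c2.png

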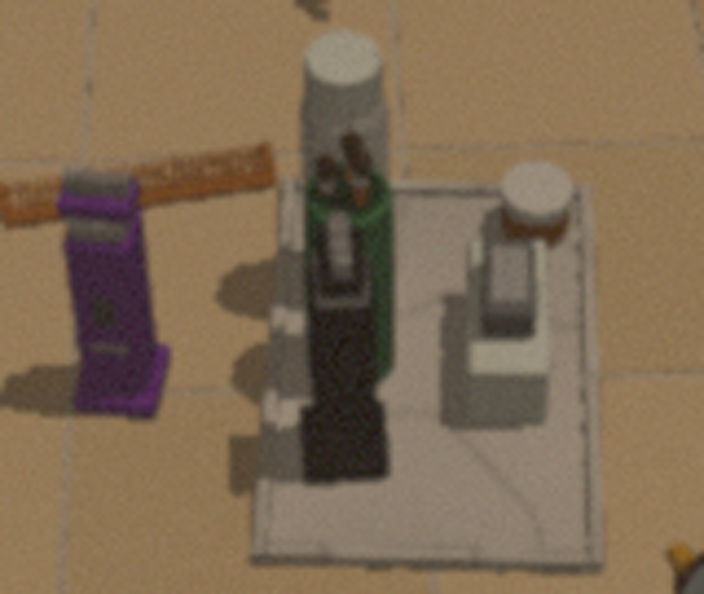

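The crops confirm the black trimmer is the right one, at the near end of the row. In c1: foam cap top (205,317), holder rim (393,325), trimmer head (585,322), cassette head (392,125), jar (134,95) and tray corners (70,35), (735,70), (722,518), (38,480). In c2: cap (344,57), holder rim (348,188), cassette head (509,283) and tray corners (278,180), (592,187), (603,570), (250,563).

Run:
```python
from h import *
np.set_printoptions(precision=4,suppress=True)
C=lambda u,v:((250+(u+.5)/5-.5),(195+(v+.5)/5-.5))
S=lambda u,v:((220+(u+.5)/4.4-.5),(180+(v+.5)/4.4-.5))
def both(n,a,b):
    p=tri(('top0',C(*a)),('side0',S(*b))); print(n,p,proj('top0',p)-C(*a),proj('side0',p)-S(*b))
both('foam',(205,317),(344,57)); both('holder rim',(393,325),(348,190)); both('head',(392,125),(509,285))
both('jar',(134,95),(538,188))
both('tankFL',(263,192),(469,240))
both('tankBL',(272,85),(547,240));both('tankBR',(512,93),(549,374));both('tankFR',(510,200),(469,372))
tc=[(70,35),(735,70),(722,518),(38,480)];sc=[(592,187),(603,570),(250,563),(278,180)]
for a,b in zip(tc,sc): both('tray',a,b)
P=np.array([onz('top0',C(*a),.012) for a in tc]);print(P,P.mean(0));print([np.degrees(np.arctan2(*(P[i]-P[j])[:2])) for i,j in((0,1),(3,2))],[np.degrees(np.arctan2(*(P[i]-P[j])[1::-1])) for i,j in((0,3),(1,2))])
print('trim head z.182',onz('top0',C(585,322),.182),'foam .186',onz('top0',C(205,317),.186),'holder .148',onz('top0',C(393,325),.148),'head .08',onz('top0',C(392,125),.08))
for u in((490,452),(602,446)): print('trim foot',onz('top0',C(*u),.02))
B=np.array([onz('top0',u,.012) for u in((430,276),(556,257),(567,326),(442,347))]);print('board',B,B.mean(0))
B2=np.array([onz('side0',u,.012) for u in((231,342),(296,332),(315,441),(243,455))]);print('board',B2,B2.mean(0))
t=cv2.imread('pics/top0.png')[200:305,75:165]; s=cv2.imread('pics/side0.png')[98:165,268:335]
o=np.zeros((525,800,3),np.uint8); o[:,:450]=cv2.resize(t,(450,525),interpolation=2); o[:335,460:795]=cv2.resize(s,(335,335),interpolation=2); cv2.imwrite('pics/c3.png',o)
```

```text
foam [0.5116 0.0792 0.1861] [-0.1552 -0.9591] [-0.6602  0.1652]
holder rim [0.512  0.0157 0.1494] [-0.0599 -0.3665] [-0.2683  0.0641]
head [0.6015 0.0111 0.073 ] [0.016  0.0934] [ 0.0715 -0.0221]
jar [0.6266 0.1138 0.0409] [-0.1621 -0.9069] [-0.6684  0.2223]
tankFL [0.5819 0.0624 0.0542] [-0.1089 -0.6438] [-0.4857  0.1415]
tankBL [0.6256 0.0579 0.0563] [-0.1926 -1.1237] [-0.8455  0.2753]
tankBR [ 0.6193 -0.0375  0.0529] [-0.0729 -0.4413] [-0.3507  0.1083]
tankFR [ 0.5755 -0.0348  0.0541] [-0.0615 -0.3719] [-0.296   0.0813]
tray [0.6631 0.1432 0.0083] [-0.2694 -1.4652] [-1.0806  0.3834]
tray [ 0.6405 -0.1355  0.0052] [-0.1618 -1.036 ] [-0.8914  0.2656]
tray [ 0.4523 -0.1199  0.003 ] [-0.0833 -0.4865] [-0.4152  0.0703]
tray [0.4732 0.1565 0.0113] [0.019  0.1253] [ 0.0923 -0.019 ]
[[ 0.6588  0.1423  0.012 ]
 [ 0.6364 -0.1344  0.012 ]
 [ 0.4507 -0.1185  0.012 ]
 [ 0.4734  0.1565  0.012 ]] [0.5548 0.0114 0.012 ]
[np.float64(4.632218127224745), np.float64(4.730508391688393)] [np.float64(-4.371010089326469), np.float64(-4.896127661702306)]
trim head z.182 [ 0.5056 -0.0475  0.182 ] foam .186 [0.51  0.079 0.186] holder .148 [0.5116 0.0156 0.148 ] head .08 [0.5999 0.0114 0.08  ]
trim foot [ 0.479  -0.0256  0.02  ]
trim foot [ 0.4802 -0.0706  0.02  ]
board [[ 0.4936 -0.1941  0.012 ]
 [ 0.5256 -0.4548  0.012 ]
 [ 0.3861 -0.4604  0.012 ]
 [ 0.352  -0.208   0.012 ]] [ 0.4393 -0.3293  0.012 ]
board [[ 0.3516 -0.2133  0.012 ]
 [ 0.4974 -0.1945  0.012 ]
 [ 0.5266 -0.4428  0.012 ]
 [ 0.3868 -0.4627  0.012 ]] [ 0.4406 -0.3283  0.012 ]
```

View pics/c3.png

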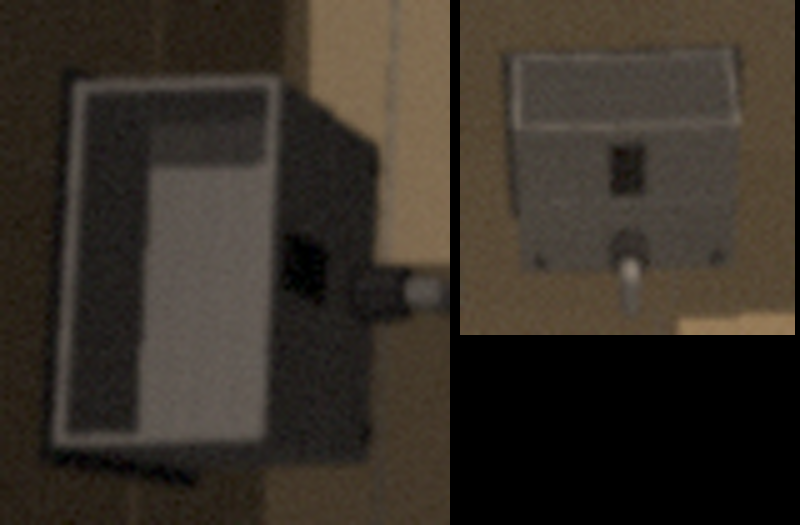

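The dispenser well in c3's top part has rim corners (72,83), (280,78), (265,443), (53,443). In the side part they are (513,55), (735,50), (740,125), (515,128). Next I compute the dispenser pose and the first move.

```bash
cat >> h.py <<'E'
def go(p,yaw=None):
    "print tool-frame shift in mm and turn (rad) to bring TCP to p with tool y at world yaw (deg)"
    s=manip.read_state(); R=s['tool_rot']; d=R.T@(np.array(p)-s['tcp_pos'])*1000; cur=np.degrees(np.arctan2(R[1,1],R[0,1]))
    w=0 if yaw is None else (yaw-cur+180)%360-180
    print('t',round(s['t'],2),'tcp',np.round(s['tcp_pos'],4),'yaw',round(cur,2),'shift',np.round(d,1),'turn',round(-np.radians(w),3),'dist',round(np.linalg.norm(d)),'tilt',np.round(R[:2,2],4))
E
python3 - <<'E'
from h import *
np.set_printoptions(precision=4,suppress=True)
T=lambda u,v:(75+(u+.5)/5-.5,200+(v+.5)/5-.5)
S=lambda u,v:(268+(u-460+.5)/5-.5,98+(v+.5)/5-.5)
tc=[(72,83),(280,78),(265,443),(53,443)];sc=[(735,50),(740,125),(515,128),(513,55)]
P=np.array([tri(('top0',T(*a)),('side0',S(*b))) for a,b in zip(tc,sc)]);print(P,P.mean(0))
P=np.array([onz('top0',T(*a),.19) for a in tc]);print(P,P.mean(0)); e=P[0]+P[1]-P[2]-P[3];print('yaw of long',np.degrees(np.arctan2(e[1],e[0])),np.linalg.norm(e)/2)
P=np.array([onz('side0',S(*a),.19) for a in sc]);print(P.mean(0))
print('wall end',onz('top0',(55,408),.248),onz('top0',(80,68),.248), 'purple',onz('top0',(334,337),.1),'mirror foot',onz('top0',(450,185),.01))
go((.40,.33,.36),65)
E
```

```text
[[0.5921 0.4163 0.1893]
 [0.5909 0.3461 0.19  ]
 [0.4686 0.3444 0.1932]
 [0.4694 0.4133 0.1924]] [0.5302 0.38   0.1912]
[[0.5894 0.4152 0.19  ]
 [0.5892 0.3457 0.19  ]
 [0.4667 0.3452 0.19  ]
 [0.4685 0.4142 0.19  ]] [0.5285 0.3801 0.19  ]
yaw of long 0.335112554192688 0.12170399723691917
[0.532  0.3826 0.19  ]
wall end [0.2907 0.4182 0.248 ] [0.825  0.4158 0.248 ] purple [0.3783 0.0081 0.1   ] mirror foot [ 0.6853 -0.2503  0.01  ]
t 0.15 tcp [0.229  0.4996 0.2046] yaw 65.37 shift [-226.1  -83.2 -155.3] turn 0.007 dist 287 tilt [-0.0009 -0.0014]
```

The rows are not in the units I measure in: shifts go in shares of 50 cm and turns go in shares of 180 degrees. I convert before sending: -175 mm / 500 = -0.35, -140 mm / 500 = -0.28.

Call:
step_arm(plan=[[1,[0,0,-0.08],0],[1,[0,0,-0.18],0],[1,[0,0,-0.28],0],[1,[0,0,-0.35],0],[1,[0,0,-0.35],0]])

```text
t: 0.65
tcp_pos: [0.2297, 0.501, 0.3871]
tool_rot: [[-0.909, 0.417, 0.006], [0.417, 0.909, 0.01], [-0.001, 0.012, -1.0]]
wrist_force: [-0.2, -0.4, 0.3]
opening: 1.0
finger_force: 0.0
```

```bash
python3 -c "
from h import *
go((.53,.25,.38),90)"
```

```text
t 0.65 tcp [0.2297 0.501  0.3871] yaw 65.38 shift [-377.5 -103.1    6.4] turn -0.43 dist 391 tilt [0.006  0.0102]
```

Scaled: -350 mm / 500 = -0.7, -320 mm / 500 = -0.64, -0.43 rad / 3.1416 = -0.1369.

Call:
step_arm(plan=[[1,[-0.06,-0.016,0],0],[1,[-0.16,-0.042,0],0],[1,[-0.256,-0.068,0],-0.0318],[1,[-0.352,-0.094,0],-0.0637],[1,[-0.448,-0.12,0],-0.0955],[1,[-0.544,-0.146,0],-0.1369],[1,[-0.64,-0.172,0],-0.1369],[1,[-0.7,-0.194,0],-0.1369]])

```text
t: 1.45
tcp_pos: [0.509, 0.2634, 0.3775]
tool_rot: [[-1.0, 0.003, -0.004], [0.003, 1.0, -0.002], [0.004, -0.002, -1.0]]
wrist_force: [0.5, 1.0, -0.5]
opening: 1.003
finger_force: 0.0
```

Scaled: -20 mm / 500 = -0.04, -5 mm / 500 = -0.01.

Call:
step_arm(plan=[[1,[-0.04,-0.01,0],0],[1,[-0.04,-0.01,0],0],[1,[-0.04,-0.01,0],0]])

```text
t: 1.75
tcp_pos: [0.5266, 0.261, 0.3786]
tool_rot: [[-1.0, 0.0, -0.004], [0.0, 1.0, -0.001], [0.004, -0.001, -1.0]]
wrist_force: [-0.6, -0.3, 0.7]
opening: 1.001
finger_force: 0.0
```

```bash
python3 -c "
from h import *
snap('wrist','w1')
go((.53,.05,.38),-4.7)"
```

```text
t 1.8 tcp [0.5261 0.2614 0.3795] yaw 90.06 shift [  -3.7 -211.4   -0.5] turn 1.654 dist 211 tilt [-0.0022 -0.0003]
```

View pics/w1.png

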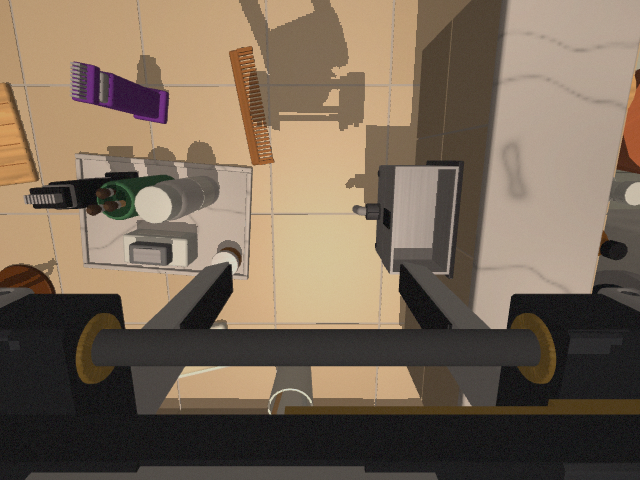

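The wrist view shows the dispenser rim at about (391,167), (460,165), (455,274), (390,270), and the tray with foam can, holder and trimmer in a row from (160,202) to (45,198). The cassette head is at (150,253), the purple look-alike at (118,92), and the comb at (252,105).

Scaled: -211 mm / 500 = -0.422, -150 mm / 500 = -0.3, 1.12 rad / 3.1416 = 0.3565.

Call:
step_arm(plan=[[1,[0,-0.06,0],0.0446],[1,[0,-0.14,0],0.0891],[1,[0,-0.22,0],0.1337],[1,[0,-0.3,0],0.1783],[1,[0,-0.36,0],0.2228],[1,[0,-0.4,0],0.2674],[1,[-0.008,-0.422,0],0.3119],[1,[-0.008,-0.422,0],0.3565]])

```text
t: 2.6
tcp_pos: [0.5302, 0.0498, 0.3807]
tool_rot: [[-0.43, 0.903, 0.001], [0.903, 0.43, -0.0], [-0.0, 0.0, -1.0]]
wrist_force: [-0.3, 1.0, 0.7]
opening: 1.0
finger_force: 0.0
```

Scaled: 0.534 rad / 3.1416 = 0.17.

Call:
step_arm(plan=[[1,[0,0,0],0.0446],[1,[0,0,0],0.0891],[1,[0,0,0],0.1337],[1,[0,0,0],0.17],[1,[0,0,0],0.17],[1,[0,0,0],0.17]])

```text
t: 3.2
tcp_pos: [0.5304, 0.051, 0.3808]
tool_rot: [[0.079, 0.997, 0.001], [0.997, -0.079, 0.0], [0.0, 0.0, -1.0]]
wrist_force: [-0.7, -0.3, 0.8]
opening: 0.997
finger_force: 0.0
```

Run:
```python
from h import *
np.set_printoptions(precision=4,suppress=True)
P=np.array([onz('w1',u,.19) for u in((391,167),(460,165),(455,274),(390,270))]);print(P,P.mean(0))
snap('wrist','w2')
go((.53,.05,.38),-4.7)
```

```text
[[0.4694 0.3409 0.19  ]
 [0.4673 0.4147 0.19  ]
 [0.5902 0.4208 0.19  ]
 [0.5854 0.3457 0.19  ]] [0.5281 0.3805 0.19  ]
t 3.25 tcp [0.5305 0.0508 0.3807] yaw -4.56 shift [-0.8 -0.4  0.7] turn 0.002 dist 1 tilt [0.0005 0.0002]
```

View pics/w2.png

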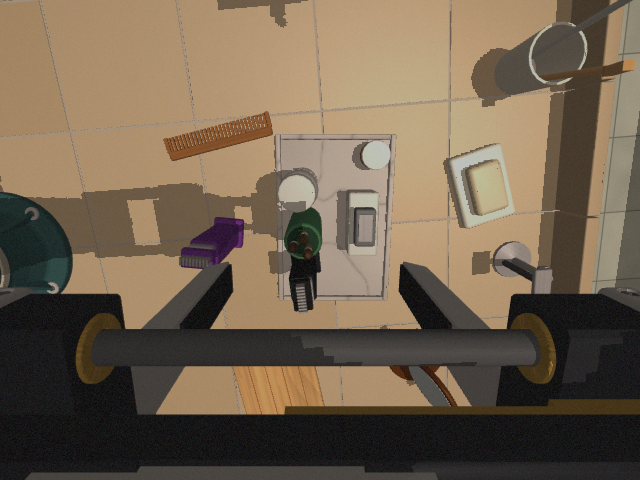

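Run:
```python
import cv2
a=cv2.imread('pics/w2.png')[165:315,265:400]; cv2.imwrite('pics/c4.png',cv2.resize(a,None,fx=4,fy=4,interpolation=cv2.INTER_CUBIC))
```

```text
(no output)
```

View pics/c4.png

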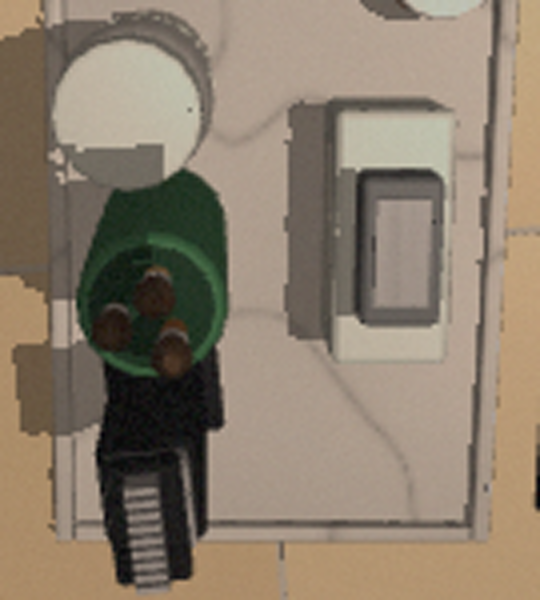

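In c4: foam cap (127,113), holder rim (153,304), trimmer head (150,530), cassette head (400,248).

Run:
```python
from h import *
np.set_printoptions(precision=4,suppress=True)
C=lambda u,v:((250+(u+.5)/5-.5),(195+(v+.5)/5-.5))
S=lambda u,v:((220+(u+.5)/4.4-.5),(180+(v+.5)/4.4-.5))
W=lambda u,v:((265+(u+.5)/4-.5),(165+(v+.5)/4-.5))
for n,a,b,c in(('foam',(205,317),(344,57),(127,113)),('holder',(393,325),(348,190),(153,304)),('head',(392,125),(509,285),(400,248))):
    print(n,tri(('top0',C(*a)),('w2',W(*c))),tri(('top0',C(*a)),('side0',S(*b)),('w2',W(*c))))
print('w2 only: foam',onz('w2',W(127,113),.186),'holder',onz('w2',W(153,304),.148),'trim',onz('w2',W(150,530),.182),'head',onz('w2',W(400,248),.08))
print('tank',[onz('w2',W(*u),.056)[:2] for u in((337,108),(453,108),(445,360),(333,360))])
t=[onz('w2',u,.012)[:2] for u in((275,135),(396,135),W(490,540),W(60,540))];print('tray',t,np.mean(t,0))
```

```text
foam [0.5107 0.0791 0.1824] [0.5114 0.0793 0.1862]
holder [0.5113 0.0156 0.1499] [0.5118 0.0155 0.1497]
head [0.5996 0.0117 0.079 ] [0.6009 0.0109 0.0734]
w2 only: foam [0.511  0.0794 0.186 ] holder [0.5112 0.0151 0.148 ] trim [ 0.5061 -0.0466  0.182 ] head [0.599  0.0123 0.08  ]
tank [array([0.5811, 0.0623]), array([0.6243, 0.0588]), array([ 0.6177, -0.0389]), array([ 0.5741, -0.0355])]
tray [array([0.4749, 0.1548]), array([0.6636, 0.1399]), array([ 0.6415, -0.1361]), array([ 0.4536, -0.1212])] [0.5584 0.0093]
```

```bash
python3 -c "
from h import *
go((.5045,-.047,.112),-4.7)"
```

```text
t 3.25 tcp [0.5305 0.0508 0.3807] yaw -4.56 shift [-99.6 -18.2 268.7] turn 0.002 dist 287 tilt [0.0005 0.0002]
```

Call:
step_arm(plan=[[1,[-0.06,-0.01,0],0],[1,[-0.14,-0.024,0.02],0],[1,[-0.2,-0.036,0.08],0],[1,[-0.2,-0.036,0.16],0],[1,[-0.2,-0.036,0.24],0],[1,[-0.2,-0.036,0.3],0],[1,[-0.2,-0.036,0.3],0]])

```text
t: 3.95
tcp_pos: [0.5017, -0.0475, 0.225]
tool_rot: [[0.082, 0.997, -0.011], [0.997, -0.082, 0.002], [0.001, -0.011, -1.0]]
wrist_force: [-0.5, 0.0, 0.4]
opening: 1.001
finger_force: 0.0
```

Scaled: 119 mm / 500 = 0.238, 110 mm / 500 = 0.22.

Call:
step_arm(plan=[[1,[0,0,0.06],0],[1,[0,0,0.12],0],[1,[0,0,0.18],0],[1,[0,0,0.22],0],[1,[0,0,0.238],0],[1,[0,0,0.238],0],[1,[0,0,0.238],0]])

```text
t: 4.65
tcp_pos: [0.5061, -0.0483, 0.1136]
tool_rot: [[0.082, 0.997, 0.003], [0.997, -0.082, -0.001], [-0.0, 0.003, -1.0]]
wrist_force: [0.1, -0.0, -0.1]
opening: 0.997
finger_force: 0.0
```

```bash
python3 -c "
from h import *
snap('wrist','w3')
go((.5045,-.047,.112),-4.7)"
```

```text
t 4.7 tcp [ 0.5062 -0.0484  0.1137] yaw -4.73 shift [ 1.2 -1.8  1.7] turn -0.001 dist 3 tilt [ 0.0037 -0.0007]
```

View pics/w3.png

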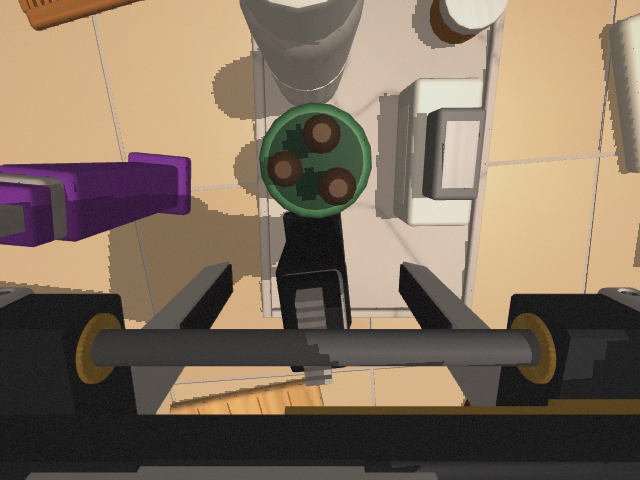

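The trimmer (317,300) stands midway between the fingers (232 and 400), so I close on it.

Call:
step_arm(plan=[[0.2,[0,0,0],0],[-0.2,[0,0,0],0],[-1,[0,0,0],0],[-1,[0,0,0],0],[-1,[0,0,0],0],[-1,[0,0,0],0],[-1,[0,0,0],0],[-1,[0,0,0],0]])

```text
t: 5.5
tcp_pos: [0.5048, -0.0482, 0.1114]
tool_rot: [[0.083, 0.997, -0.0], [0.997, -0.083, 0.0], [0.0, -0.0, -1.0]]
wrist_force: [0.2, 0.4, 0.7]
opening: 0.372
finger_force: 28.6
```

Run:
```python
from h import *
s=manip.read_state(); print(s['opening'],s['finger_force'],s['tcp_pos'],s['wrist_force'])
# board spots
c=np.array([.440,-.329]);yb=np.array([-.122,.9925])
for k in(-80,0,80): print(k,c+yb*k/1000)
go((.4498,-.4084,.17),7)
```

```text
0.3720474292091252 28.626486165449023 [ 0.50476894 -0.04820093  0.11139015] [0.19594712 0.44186401 0.66887431]
-80 [ 0.44976 -0.4084 ]
0 [ 0.44  -0.329]
80 [ 0.43024 -0.2496 ]
t 5.5 tcp [ 0.5048 -0.0482  0.1114] yaw -4.75 shift [-363.5  -24.9  -58.6] turn -0.205 dist 369 tilt [-0.  0.]
```

Scaled: -190 mm / 500 = -0.38, -150 mm / 500 = -0.3, -0.14 rad / 3.1416 = -0.0446.

Call:
step_arm(plan=[[-1,[0,0,-0.03],0],[-1,[0,0,-0.08],0],[-1,[-0.02,0,-0.11],0],[-1,[-0.07,-0.004,-0.116],0],[-1,[-0.14,-0.008,-0.116],-0.0095],[-1,[-0.22,-0.014,-0.116],-0.0191],[-1,[-0.3,-0.02,-0.116],-0.0318],[-1,[-0.38,-0.026,-0.116],-0.0446]])

```text
t: 6.3
tcp_pos: [0.4752, -0.2385, 0.1692]
tool_rot: [[-0.058, 0.998, -0.0], [0.998, 0.058, -0.0], [-0.0, -0.0, -1.0]]
wrist_force: [0.1, 0.5, -2.5]
opening: 0.373
finger_force: 28.6
```

Run:
```python
from h import *
go((.4498,-.4084,.17),7)
```

```text
t 6.3 tcp [ 0.4752 -0.2385  0.1692] yaw 3.35 shift [-168.1  -35.3   -0.8] turn -0.064 dist 172 tilt [-0.0004 -0.    ]
```

Scaled: -168 mm / 500 = -0.336, -162 mm / 500 = -0.324, -0.064 rad / 3.1416 = -0.0204.

Call:
step_arm(plan=[[-1,[-0.08,-0.016,0],-0.0095],[-1,[-0.16,-0.034,0],-0.0204],[-1,[-0.23,-0.048,0],-0.0204],[-1,[-0.29,-0.062,0],-0.0204],[-1,[-0.324,-0.07,0],-0.0204],[-1,[-0.336,-0.07,0],-0.0204],[-1,[-0.336,-0.07,0],-0.0204],[-1,[-0.336,-0.07,0],-0.0204]])

```text
t: 7.1
tcp_pos: [0.4511, -0.4049, 0.1694]
tool_rot: [[-0.122, 0.993, 0.0], [0.993, 0.122, 0.001], [0.001, 0.0, -1.0]]
wrist_force: [0.1, -0.1, -2.4]
opening: 0.374
finger_force: 28.6
```

Run:
```python
from h import *
go((.4498,-.4084,.1185),7)
snap('side','s1'); a=cv2.imread('pics/s1.png')[250:480,180:420]; cv2.imwrite('pics/s1c.png',cv2.resize(a,None,fx=2.5,fy=2.5))
```

```text
t 7.1 tcp [ 0.4511 -0.4049  0.1694] yaw 7.01 shift [-3.3 -1.7 50.9] turn 0.0 dist 51 tilt [0.0001 0.0011]
```

View pics/s1c.png

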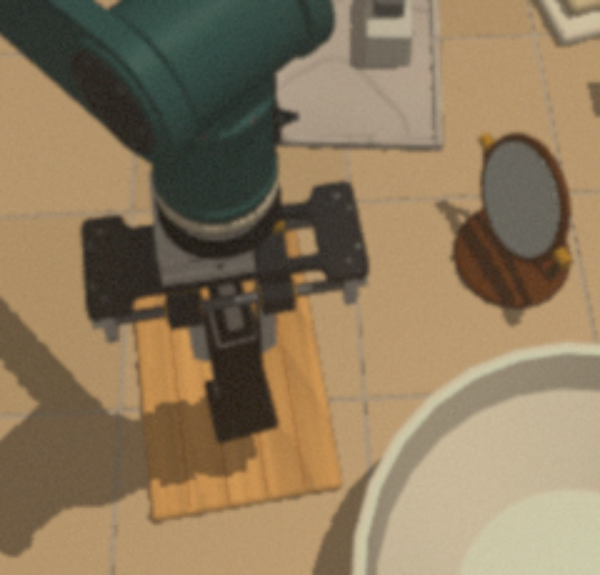

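The trimmer hangs upright at crop (243,405), over the right part of the board. I lower it and release.

Scaled: 51 mm / 500 = 0.102, 49 mm / 500 = 0.098.

Call:
step_arm(plan=[[-1,[-0.006,-0.004,0.03],0],[-1,[-0.006,-0.004,0.064],0],[-1,[-0.006,-0.004,0.088],0],[-1,[-0.006,-0.004,0.098],0],[-1,[-0.006,-0.004,0.102],0],[-1,[-0.006,-0.004,0.102],0],[-1,[-0.006,-0.004,0.102],0]])

```text
t: 7.85
tcp_pos: [0.4494, -0.4097, 0.1192]
tool_rot: [[-0.121, 0.993, 0.001], [0.993, 0.121, -0.001], [-0.001, 0.001, -1.0]]
wrist_force: [0.6, -1.0, -1.9]
opening: 0.37
finger_force: 28.6
```

Scaled: 1.5 mm / 500 = 0.003.

Call:
step_arm(plan=[[-1,[0,0,0.003],0],[-1,[0,0,0.003],0],[-0.1,[0,0,0.003],0],[0.2,[0,0,0.003],0],[0.6,[0,0,0.003],0],[1,[0,0,0.003],0],[1,[0,0,0.003],0],[1,[0,0,0.003],0]])

```text
t: 8.65
tcp_pos: [0.4491, -0.4094, 0.117]
tool_rot: [[-0.121, 0.993, 0.0], [0.993, 0.121, 0.0], [0.0, 0.0, -1.0]]
wrist_force: [-0.6, 0.6, 0.2]
opening: 0.838
finger_force: 0.0
```

Scaled: 150 mm / 500 = 0.3, -130 mm / 500 = -0.26.

Call:
step_arm(plan=[[1,[0,0,-0.04],0],[1,[0,0,-0.12],0],[1,[0,0,-0.2],0],[1,[0,0,-0.25],0],[1,[0.04,0,-0.26],0],[1,[0.12,0,-0.26],0],[1,[0.21,0,-0.26],0],[1,[0.3,0,-0.26],0]])

```text
t: 9.45
tcp_pos: [0.4305, -0.2592, 0.2469]
tool_rot: [[-0.12, 0.993, 0.0], [0.993, 0.12, 0.0], [0.0, 0.0, -1.0]]
wrist_force: [0.9, 0.3, 0.3]
opening: 0.998
finger_force: 0.0
```

Run:
```python
from h import *
go((.510,.0155,.24),-4.7)
```

```text
t 9.45 tcp [ 0.4305 -0.2592  0.2469] yaw 6.87 shift [263.2 111.8   7. ] turn 0.202 dist 286 tilt [0.0003 0.0002]
```

Scaled: 263 mm / 500 = 0.526, 111 mm / 500 = 0.222, 0.202 rad / 3.1416 = 0.0643.

Call:
step_arm(plan=[[1,[0.08,0.034,0],0.0095],[1,[0.16,0.068,0],0.0255],[1,[0.244,0.104,0],0.0414],[1,[0.33,0.14,0],0.0573],[1,[0.41,0.174,0],0.0643],[1,[0.48,0.204,0],0.0643],[1,[0.52,0.222,0],0.0643],[1,[0.526,0.224,0.014],0.0643]])

```text
t: 10.25
tcp_pos: [0.5112, 0.0164, 0.2407]
tool_rot: [[0.077, 0.997, 0.002], [0.997, -0.077, 0.0], [0.001, 0.002, -1.0]]
wrist_force: [-0.5, -0.8, -0.2]
opening: 0.999
finger_force: 0.0
```

Run:
```python
from h import *
go((.510,.0155,.112),-4.7)
```

```text
t 10.25 tcp [0.5112 0.0164 0.2407] yaw -4.41 shift [ -1.1  -1.4 128.7] turn 0.005 dist 129 tilt [0.0023 0.0004]
```

Call:
step_arm(plan=[[1,[0,0,0.06],0],[1,[0,0,0.13],0],[1,[0,0,0.2],0],[1,[0,0,0.24],0],[1,[0,0,0.256],0],[1,[0,0,0.256],0],[1,[0,0,0.256],0],[0.4,[0,0,0.256],0]])

```text
t: 11.05
tcp_pos: [0.5116, 0.0137, 0.1139]
tool_rot: [[0.081, 0.997, 0.003], [0.997, -0.081, -0.0], [-0.0, 0.004, -1.0]]
wrist_force: [0.3, -0.2, 0.6]
opening: 0.944
finger_force: 0.0
```

Call:
step_arm(plan=[[0.2,[0,0,0],0],[0,[0,0,0],0],[-1,[0,0,0],0],[-1,[0,0,0],0],[-1,[0,0,0],0],[-1,[0,0,0],0],[-1,[0,0,0],0]])

```text
t: 11.75
tcp_pos: [0.5105, 0.0142, 0.112]
tool_rot: [[0.081, 0.997, 0.0], [0.997, -0.081, 0.0], [0.0, 0.0, -1.0]]
wrist_force: [-0.1, -0.3, 0.9]
opening: 0.516
finger_force: 30.0
```

Run:
```python
from h import *
go((.44,-.329,.17),7)
```

```text
t 11.75 tcp [0.5105 0.0142 0.112 ] yaw -4.64 shift [-347.7  -42.5  -58.1] turn -0.203 dist 355 tilt [0.0003 0.0001]
```

Scaled: -190 mm / 500 = -0.38, -150 mm / 500 = -0.3, -0.14 rad / 3.1416 = -0.0446.

Call:
step_arm(plan=[[-1,[0,0,-0.03],0],[-1,[0,0,-0.08],0],[-1,[-0.02,-0.002,-0.11],0],[-1,[-0.07,-0.008,-0.116],0],[-1,[-0.14,-0.016,-0.116],-0.0095],[-1,[-0.22,-0.026,-0.116],-0.0191],[-1,[-0.3,-0.036,-0.116],-0.0318],[-1,[-0.38,-0.046,-0.116],-0.0446]])

```text
t: 12.55
tcp_pos: [0.471, -0.1753, 0.1697]
tool_rot: [[-0.061, 0.998, -0.0], [0.998, 0.061, -0.0], [-0.0, -0.0, -1.0]]
wrist_force: [0.5, -0.5, -2.9]
opening: 0.515
finger_force: 30.0
```

Run:
```python
from h import *
go((.44,-.329,.17),7)
```

```text
t 12.55 tcp [ 0.471  -0.1753  0.1697] yaw 3.47 shift [-151.5  -40.3   -0.2] turn -0.062 dist 157 tilt [-0.0005 -0.0001]
```

Scaled: -150 mm / 500 = -0.3, -148 mm / 500 = -0.296, -0.06 rad / 3.1416 = -0.0191.

Call:
step_arm(plan=[[-1,[-0.076,-0.02,0],-0.0095],[-1,[-0.152,-0.04,0],-0.0191],[-1,[-0.22,-0.058,0],-0.0191],[-1,[-0.272,-0.072,0],-0.0191],[-1,[-0.296,-0.078,0.02],-0.0191],[-1,[-0.3,-0.08,0.05],-0.0191],[-1,[-0.3,-0.08,0.076],-0.0191],[-1,[-0.3,-0.08,0.092],-0.0191]])

```text
t: 13.35
tcp_pos: [0.4403, -0.3233, 0.121]
tool_rot: [[-0.12, 0.993, -0.003], [0.993, 0.12, 0.004], [0.004, -0.002, -1.0]]
wrist_force: [0.2, -0.7, -1.6]
opening: 0.515
finger_force: 30.0
```

Run:
```python
from h import *
go((.44,-.329,.118),7)
```

```text
t 13.35 tcp [ 0.4403 -0.3233  0.121 ] yaw 6.9 shift [-5.6 -1.   3. ] turn -0.002 dist 6 tilt [-0.0029  0.0036]
```

Call:
step_arm(plan=[[-1,[-0.004,0,0.006],0],[-1,[-0.004,0,0.009],0],[-1,[-0.004,0,0.011],0],[-1,[-0.004,0,0.011],0],[-1,[-0.004,0,0.011],0]])

```text
t: 13.85
tcp_pos: [0.4416, -0.3276, 0.1191]
tool_rot: [[-0.119, 0.993, 0.001], [0.993, 0.119, -0.001], [-0.001, 0.001, -1.0]]
wrist_force: [-0.2, -0.0, -2.5]
opening: 0.516
finger_force: 30.0
```

Scaled: 1 mm / 500 = 0.002.

Call:
step_arm(plan=[[-1,[0,0,0.002],0],[-1,[0,0,0.002],0],[0.15,[0,0,0.002],0],[0.4,[0,0,0.002],0],[0.7,[0,0,0.002],0],[1,[0,0,0.002],0],[1,[0,0,0.002],0],[1,[0,0,0.002],0]])

```text
t: 14.65
tcp_pos: [0.4412, -0.3275, 0.1174]
tool_rot: [[-0.119, 0.993, 0.0], [0.993, 0.119, 0.0], [0.0, 0.0, -1.0]]
wrist_force: [-0.6, -0.2, -0.2]
opening: 0.963
finger_force: 0.0
```

Scaled: 150 mm / 500 = 0.3, -130 mm / 500 = -0.26.

Call:
step_arm(plan=[[1,[0,0,-0.04],0],[1,[0,0,-0.12],0],[1,[0,0,-0.2],0],[1,[0,0,-0.25],0],[1,[0.04,0,-0.26],0],[1,[0.12,0,-0.26],0],[1,[0.21,0,-0.26],0],[1,[0.3,0,-0.26],0]])

```text
t: 15.45
tcp_pos: [0.423, -0.1773, 0.2474]
tool_rot: [[-0.118, 0.993, 0.0], [0.993, 0.118, 0.0], [0.0, 0.0, -1.0]]
wrist_force: [1.5, 0.0, 0.3]
opening: 0.999
finger_force: 0.0
```

Run:
```python
from h import *
go((.5115,.0785,.24),-4.7)
```

```text
t 15.45 tcp [ 0.423  -0.1773  0.2474] yaw 6.75 shift [243.7 117.9   7.5] turn 0.2 dist 271 tilt [0.0003 0.0002]
```

Scaled: 244 mm / 500 = 0.488, 117 mm / 500 = 0.234, 0.2 rad / 3.1416 = 0.0637.

Call:
step_arm(plan=[[1,[0.076,0.036,0],0.0095],[1,[0.152,0.072,0],0.0255],[1,[0.23,0.11,0],0.0414],[1,[0.31,0.148,0],0.0573],[1,[0.384,0.186,0],0.0637],[1,[0.448,0.216,0],0.0637],[1,[0.484,0.234,0],0.0637],[1,[0.488,0.236,0.014],0.0637]])

```text
t: 16.25
tcp_pos: [0.5124, 0.0799, 0.241]
tool_rot: [[0.077, 0.997, 0.002], [0.997, -0.077, 0.001], [0.001, 0.002, -1.0]]
wrist_force: [-0.6, 0.3, -0.8]
opening: 0.999
finger_force: 0.0
```

Run:
```python
from h import *
go((.5115,.0785,.112),-4.7)
```

```text
t 16.25 tcp [0.5124 0.0799 0.241 ] yaw -4.43 shift [ -1.6  -1.  129. ] turn 0.005 dist 129 tilt [0.0018 0.0007]
```

Scaled: 128 mm / 500 = 0.256, 120 mm / 500 = 0.24.

Call:
step_arm(plan=[[1,[0,0,0.06],0],[1,[0,0,0.13],0],[1,[0,0,0.2],0],[1,[0,0,0.24],0],[1,[0,0,0.256],0],[1,[0,0,0.256],0],[1,[0,0,0.256],0],[0.4,[0,0,0.256],0]])

```text
t: 17.05
tcp_pos: [0.5128, 0.0776, 0.1144]
tool_rot: [[0.081, 0.997, 0.004], [0.997, -0.081, 0.0], [0.0, 0.004, -1.0]]
wrist_force: [0.3, -0.4, 0.0]
opening: 0.946
finger_force: 0.0
```

Call:
step_arm(plan=[[0.2,[0,0,0],0],[0,[0,0,0],0],[-1,[0,0,0],0],[-1,[0,0,0],0],[-1,[0,0,0],0],[-1,[0,0,0],0],[-1,[0,0,0],0]])

```text
t: 17.75
tcp_pos: [0.5115, 0.0778, 0.1125]
tool_rot: [[0.081, 0.997, -0.0], [0.997, -0.081, 0.0], [0.0, -0.0, -1.0]]
wrist_force: [0.5, -0.0, 0.8]
opening: 0.518
finger_force: 30.0
```

Run:
```python
from h import *
go((.432,-.2485,.17),7)
```

```text
t 17.75 tcp [0.5115 0.0778 0.1125] yaw -4.64 shift [-331.6  -52.9  -57.5] turn -0.203 dist 341 tilt [-0.0002  0.0001]
```

Scaled: -190 mm / 500 = -0.38, -150 mm / 500 = -0.3, -0.14 rad / 3.1416 = -0.0446.

Call:
step_arm(plan=[[-1,[0,0,-0.03],0],[-1,[0,0,-0.08],0],[-1,[-0.02,-0.004,-0.11],0],[-1,[-0.07,-0.012,-0.116],0],[-1,[-0.14,-0.022,-0.116],-0.0095],[-1,[-0.22,-0.034,-0.116],-0.0191],[-1,[-0.3,-0.048,-0.116],-0.0318],[-1,[-0.38,-0.06,-0.116],-0.0446]])

```text
t: 18.55
tcp_pos: [0.4652, -0.1111, 0.1702]
tool_rot: [[-0.061, 0.998, -0.0], [0.998, 0.061, -0.0], [-0.0, -0.0, -1.0]]
wrist_force: [0.4, 0.2, -2.8]
opening: 0.519
finger_force: 30.0
```

Run:
```python
from h import *
go((.432,-.2485,.17),7)
```

```text
t 18.55 tcp [ 0.4652 -0.1111  0.1702] yaw 3.48 shift [-135.2  -41.5    0.3] turn -0.061 dist 141 tilt [-0.0004 -0.0003]
```

Scaled: -135 mm / 500 = -0.27, -134 mm / 500 = -0.268, -0.06 rad / 3.1416 = -0.0191.

Call:
step_arm(plan=[[-1,[-0.072,-0.022,0],-0.0095],[-1,[-0.14,-0.042,0],-0.0191],[-1,[-0.2,-0.062,0],-0.0191],[-1,[-0.244,-0.076,0],-0.0191],[-1,[-0.268,-0.082,0.02],-0.0191],[-1,[-0.27,-0.082,0.05],-0.0191],[-1,[-0.27,-0.082,0.076],-0.0191],[-1,[-0.27,-0.082,0.092],-0.0191]])

```text
t: 19.35
tcp_pos: [0.4325, -0.2454, 0.1221]
tool_rot: [[-0.119, 0.993, -0.003], [0.993, 0.119, 0.002], [0.003, -0.002, -1.0]]
wrist_force: [0.5, -0.3, -1.5]
opening: 0.517
finger_force: 30.0
```

Scaled: 5.5 mm / 500 = 0.011, 4.5 mm / 500 = 0.009.

Call:
step_arm(plan=[[-1,[0,0,0.006],0],[-1,[0,0,0.009],0],[-1,[0,0,0.011],0],[-1,[0,0,0.011],0],[-1,[0,0,0.011],0]])

```text
t: 19.85
tcp_pos: [0.4337, -0.2465, 0.1196]
tool_rot: [[-0.119, 0.993, 0.001], [0.993, 0.119, -0.001], [-0.001, 0.001, -1.0]]
wrist_force: [0.1, 0.6, -2.1]
opening: 0.516
finger_force: 30.0
```

Scaled: 1 mm / 500 = 0.002.

Call:
step_arm(plan=[[-1,[0,0,0.002],0],[-1,[0,0,0.002],0],[0.15,[0,0,0.002],0],[0.4,[0,0,0.002],0],[0.7,[0,0,0.002],0],[1,[0,0,0.002],0],[1,[0,0,0.002],0],[1,[0,0,0.002],0]])

```text
t: 20.65
tcp_pos: [0.4334, -0.2464, 0.118]
tool_rot: [[-0.119, 0.993, 0.0], [0.993, 0.119, 0.0], [0.0, 0.0, -1.0]]
wrist_force: [-1.3, 0.2, 0.3]
opening: 0.965
finger_force: 0.0
```

Scaled: 150 mm / 500 = 0.3, -130 mm / 500 = -0.26.

Call:
step_arm(plan=[[1,[0,0,-0.04],0],[1,[0,0,-0.12],0],[1,[0,0,-0.2],0],[1,[0,0,-0.25],0],[1,[0.04,0,-0.26],0],[1,[0.12,0,-0.26],0],[1,[0.21,0,-0.26],0],[1,[0.3,0,-0.26],0]])

```text
t: 21.45
tcp_pos: [0.4152, -0.0963, 0.248]
tool_rot: [[-0.117, 0.993, 0.0], [0.993, 0.117, 0.0], [0.0, 0.0, -1.0]]
wrist_force: [1.0, 0.9, 0.3]
opening: 1.001
finger_force: 0.0
```

Run:
```python
from h import *
go((.560,.0315,.24),-4.7)
snap('side','s2')
snap('wrist','w5')
a=cv2.imread('pics/s2.png')[180:480,200:460]; b=cv2.imread('pics/w5.png')
o=np.zeros((600,520,3),np.uint8); o=cv2.resize(a,None,fx=2,fy=2); cv2.imwrite('pics/s2c.png',o)
```

```text
t 21.45 tcp [ 0.4152 -0.0963  0.248 ] yaw 6.74 shift [109.9 158.8   8.1] turn 0.2 dist 193 tilt [0.0004 0.0002]
```

View pics/s2c.png

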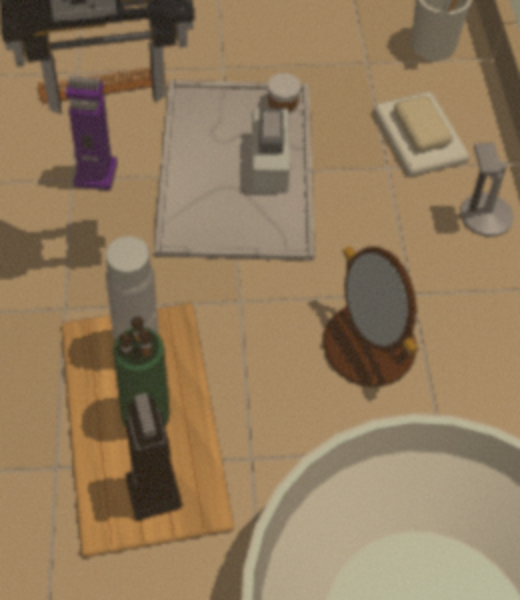

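All three stand upright on the board (can (130,300), holder (142,380), trimmer (150,465)); tray, jar, comb and mirror are undisturbed. Next is the cassette.

Run:
```python
from h import *
go((.5995,.0117,.18),-4.4)
```

```text
t 21.55 tcp [ 0.4151 -0.0935  0.2488] yaw 7.18 shift [ 81.2 196.   69.3] turn 0.202 dist 223 tilt [0.0018 0.0014]
```

Scaled: 196 mm / 500 = 0.392, 194 mm / 500 = 0.388, 0.2 rad / 3.1416 = 0.0637.

Call:
step_arm(plan=[[1,[0.03,0.07,0],0.0159],[1,[0.064,0.15,0],0.0318],[1,[0.096,0.23,0.01],0.0477],[1,[0.128,0.31,0.04],0.0637],[1,[0.152,0.364,0.08],0.0637],[1,[0.162,0.388,0.12],0.0637],[1,[0.162,0.392,0.138],0.0637],[1,[0.162,0.392,0.138],0.0637]])

```text
t: 22.35
tcp_pos: [0.5996, 0.0055, 0.1766]
tool_rot: [[0.081, 0.997, -0.005], [0.997, -0.081, -0.0], [-0.0, -0.005, -1.0]]
wrist_force: [-0.1, 0.3, 0.0]
opening: 0.998
finger_force: 0.0
```

Run:
```python
from h import *
snap('wrist','w6')
go((.5995,.0117,.059),-4.4)
```

```text
t 22.4 tcp [0.6    0.0053 0.1784] yaw -4.69 shift [  6.3  -0.8 119.4] turn -0.005 dist 120 tilt [-0.0017 -0.0002]
```

View pics/w6.png

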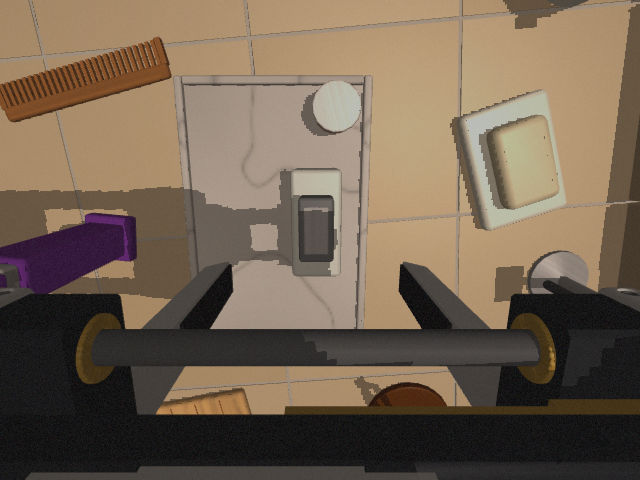

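The cassette tank spans (292–341, 169–276) with the head at (316,228), laterally centred between the fingers (316).

Run:
```python
from h import *
print(onz('w6',(316.5,228),.08), onz('w6',(316.5,222.5),.056), tri(('top0',(250+392.5/5-.5,195+125.5/5-.5)),('w6',(316.5,228))))
```

```text
[0.60016092 0.01293052 0.08      ] [0.60014547 0.0129979  0.056     ] [0.60041164 0.01176512 0.07674286]
```

Scaled: 119 mm / 500 = 0.238, 115 mm / 500 = 0.23.

Call:
step_arm(plan=[[1,[0.012,-0.002,0.05],0],[1,[0.012,-0.002,0.11],0],[1,[0.012,-0.002,0.17],0],[1,[0.012,-0.002,0.21],0],[1,[0.012,-0.002,0.23],0],[1,[0.012,-0.002,0.238],0],[1,[0.012,-0.002,0.238],0],[1,[0.012,-0.002,0.238],0]])

```text
t: 23.2
tcp_pos: [0.6012, 0.012, 0.062]
tool_rot: [[0.081, 0.997, 0.003], [0.997, -0.081, -0.0], [0.0, 0.003, -1.0]]
wrist_force: [-0.2, 0.7, -0.0]
opening: 1.003
finger_force: 0.0
```

Call:
step_arm(plan=[[0.3,[0,0,0],0],[0,[0,0,0],0],[-0.2,[0,0,0],0],[-1,[0,0,0],0],[-1,[0,0,0],0],[-1,[0,0,0],0],[-1,[0,0,0],0],[-1,[0,0,0],0]])

```text
t: 24.0
tcp_pos: [0.6001, 0.0123, 0.0599]
tool_rot: [[0.081, 0.997, -0.0], [0.997, -0.081, 0.0], [0.0, -0.0, -1.0]]
wrist_force: [0.5, -0.6, -0.1]
opening: 0.358
finger_force: 0.0
```

Still closing; a few more rows are needed.

Call:
step_arm(plan=[[-1,[0,0,0],0],[-1,[0,0,0],0],[-1,[0,0,0],0],[-1,[0,0,0],0]])

```text
t: 24.4
tcp_pos: [0.6001, 0.0123, 0.06]
tool_rot: [[0.081, 0.997, 0.0], [0.997, -0.081, 0.0], [0.0, 0.0, -1.0]]
wrist_force: [-0.0, -0.6, -1.1]
opening: 0.319
finger_force: 30.0
```

Run:
```python
from h import *
go((.5285,.381,.26),90.2)
```

```text
t 24.4 tcp [0.6001 0.0123 0.06  ] yaw -4.64 shift [ 361.7 -101.2 -200. ] turn -1.655 dist 426 tilt [0.     0.0001]
```

Scaled: -215 mm / 500 = -0.43, -205 mm / 500 = -0.41, -0.12 rad / 3.1416 = -0.0382.

Call:
step_arm(plan=[[-1,[0,0,-0.04],0],[-1,[0,0,-0.11],0],[-1,[0,0,-0.19],0],[-1,[0,0,-0.27],-0.0159],[-1,[0.01,0,-0.35],-0.0382],[-1,[0.04,-0.01,-0.41],-0.07],[-1,[0.09,-0.024,-0.43],-0.1082],[-1,[0.15,-0.04,-0.43],-0.1464]])

```text
t: 25.2
tcp_pos: [0.587, 0.0886, 0.2775]
tool_rot: [[-0.373, 0.928, 0.004], [0.928, 0.373, 0.0], [-0.002, 0.004, -1.0]]
wrist_force: [0.5, 1.0, -2.4]
opening: 0.318
finger_force: 30.0
```

Run:
```python
from h import *
go((.5285,.375,.27),90.2)
print(manip.read_state()['opening'])
```

```text
t 25.2 tcp [0.587  0.0886 0.2775] yaw 21.88 shift [287.5  52.4   7.2] turn -1.192 dist 292 tilt [0.0044 0.0001]
0.3184559398627573
```

Scaled: 255 mm / 500 = 0.51, 230 mm / 500 = 0.46, -1.02 rad / 3.1416 = -0.3247.

Call:
step_arm(plan=[[-1,[0.056,0.01,0],-0.0382],[-1,[0.12,0.022,0],-0.0796],[-1,[0.19,0.036,0],-0.121],[-1,[0.26,0.048,0],-0.1623],[-1,[0.33,0.06,0],-0.2037],[-1,[0.4,0.074,0],-0.2451],[-1,[0.46,0.084,0],-0.2865],[-1,[0.51,0.094,0],-0.3247]])

```text
t: 26.0
tcp_pos: [0.5345, 0.3446, 0.2737]
tool_rot: [[-0.986, 0.165, -0.002], [0.165, 0.986, -0.001], [0.002, -0.001, -1.0]]
wrist_force: [0.5, -1.1, -3.5]
opening: 0.316
finger_force: 30.0
```

Run:
```python
from h import *
go((.5285,.381,.27),90.2)
```

```text
t 26.0 tcp [0.5345 0.3446 0.2737] yaw 80.52 shift [11.9 34.9  3.7] turn -0.169 dist 37 tilt [-0.002  -0.0007]
```

Scaled: 35 mm / 500 = 0.07, 32 mm / 500 = 0.064, -0.169 rad / 3.1416 = -0.0538.

Call:
step_arm(plan=[[-1,[0.01,0.024,0],-0.0286],[-1,[0.02,0.05,0],-0.0538],[-1,[0.024,0.064,0],-0.0538],[-1,[0.024,0.07,0],-0.0538],[-1,[0.024,0.07,0],-0.0538],[-1,[0.024,0.07,0],-0.0538]])

```text
t: 26.6
tcp_pos: [0.5299, 0.3788, 0.2749]
tool_rot: [[-1.0, 0.004, -0.0], [0.004, 1.0, -0.001], [0.0, -0.001, -1.0]]
wrist_force: [-0.5, -0.9, -3.0]
opening: 0.316
finger_force: 30.0
```

Run:
```python
from h import *
go((.5285,.381,.205),90.2)
snap('top','t2');snap('side','s3')
t=cv2.imread('pics/t2.png')[190:315,60:180]; s=cv2.imread('pics/s3.png')[60:165,250:350]
o=np.zeros((540,800,3),np.uint8); o[:500,:480]=cv2.resize(t,(480,500),interpolation=2); o[:315,490:790]=cv2.resize(s,(300,315),interpolation=2); cv2.imwrite('pics/c5.png',o)
```

```text
t 26.6 tcp [0.5299 0.3788 0.2749] yaw 89.76 shift [ 1.4  2.2 69.9] turn -0.008 dist 70 tilt [-0.0001 -0.0005]
```

View pics/c5.png

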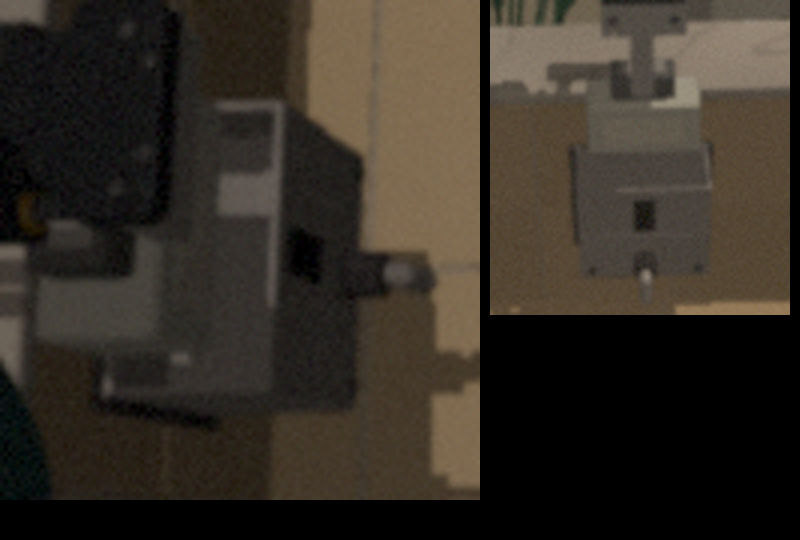

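The cassette hangs squarely over the well (side crop: tank 588–700 over rim 575–710). I lower it and watch the force.

Scaled: 48 mm / 500 = 0.096, 44 mm / 500 = 0.088, -0.008 rad / 3.1416 = -0.0025.

Call:
step_arm(plan=[[-1,[0.002,0.004,0.02],-0.0025],[-1,[0.002,0.004,0.04],-0.0025],[-1,[0.002,0.004,0.06],-0.0025],[-1,[0.002,0.004,0.076],-0.0025],[-1,[0.002,0.004,0.088],-0.0025],[-1,[0.002,0.004,0.096],-0.0025],[-1,[0.002,0.004,0.096],-0.0025]])

```text
t: 27.4
tcp_pos: [0.5285, 0.3813, 0.2262]
tool_rot: [[-1.0, -0.005, -0.001], [-0.005, 1.0, -0.001], [0.001, -0.001, -1.0]]
wrist_force: [0.4, -0.1, -2.7]
opening: 0.317
finger_force: 30.0
```

Run:
```python
from h import *
go((.5285,.381,.195),90.2)
```

```text
t 27.4 tcp [0.5285 0.3813 0.2262] yaw 90.3 shift [-0.1 -0.3 31.2] turn 0.002 dist 31 tilt [-0.001  -0.0006]
```

No contact, 18 mm inside. Going on.

Scaled: 31 mm / 500 = 0.062, 28 mm / 500 = 0.056.

Call:
step_arm(plan=[[-1,[0,0,0.016],0],[-1,[0,0,0.032],0],[-1,[0,0,0.046],0],[-1,[0,0,0.056],0],[-1,[0,0,0.062],0],[-1,[0,0,0.062],0],[-1,[0,0,0.062],0]])

```text
t: 28.1
tcp_pos: [0.5288, 0.3815, 0.1962]
tool_rot: [[-1.0, -0.005, 0.0], [-0.005, 1.0, 0.0], [-0.0, 0.0, -1.0]]
wrist_force: [-0.7, 0.3, -3.0]
opening: 0.317
finger_force: 30.0
```

Scaled: 2 mm / 500 = 0.004, 1 mm / 500 = 0.002.

Call:
step_arm(plan=[[-1,[0,0,0.002],0],[-1,[0,0,0.004],0],[-1,[0,0,0.004],0]])

```text
t: 28.4
tcp_pos: [0.5287, 0.3815, 0.194]
tool_rot: [[-1.0, -0.005, 0.0], [-0.005, 1.0, 0.0], [-0.0, 0.0, -1.0]]
wrist_force: [-0.3, 0.5, -1.9]
opening: 0.319
finger_force: 30.0
```

Call:
step_arm(plan=[[-0.3,[0,0,0],0],[-0.2,[0,0,0],0],[-0.1,[0,0,0],0],[-0.1,[0,0,0],0],[-0.1,[0,0,0],0],[-0.1,[0,0,0],0]])

```text
t: 29.0
tcp_pos: [0.5287, 0.3815, 0.1941]
tool_rot: [[-1.0, -0.005, 0.0], [-0.005, 1.0, 0.0], [-0.0, 0.0, -1.0]]
wrist_force: [0.5, 0.3, 0.2]
opening: 0.453
finger_force: 0.0
```

Scaled: -135 mm / 500 = -0.27, -130 mm / 500 = -0.26.

Call:
step_arm(plan=[[-0.1,[0,0,-0.02],0],[-0.1,[0,0,-0.06],0],[-0.1,[0,0,-0.12],0],[-0.1,[0,0,-0.2],0],[-0.1,[0,0,-0.26],0],[0.5,[0,-0.06,-0.27],0],[1,[0,-0.15,-0.27],0],[1,[0,-0.24,-0.27],0]])

```text
t: 29.8
tcp_pos: [0.5293, 0.2608, 0.3303]
tool_rot: [[-1.0, -0.007, 0.002], [-0.007, 1.0, 0.001], [-0.002, 0.001, -1.0]]
wrist_force: [-0.1, -0.7, 0.4]
opening: 0.668
finger_force: 0.0
```

Run:
```python
from h import *
go((.4337,-.2485,.26),7)
snap('wrist','w7')
```

```text
t 29.8 tcp [0.5293 0.2608 0.3303] yaw 90.39 shift [  99.2 -508.6   69.8] turn 1.456 dist 523 tilt [0.002  0.0006]
```

View pics/w7.png

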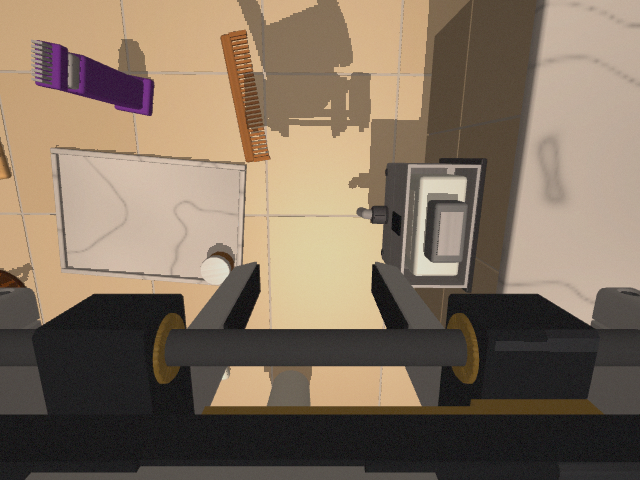

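The cassette sits flush in the well, (415–467,177–277) inside the rim (405–482,165–288), head up. Now the return trips, foam can first.

Scaled: -336 mm / 500 = -0.672, -294 mm / 500 = -0.588, 0.96 rad / 3.1416 = 0.3056.

Call:
step_arm(plan=[[1,[0.016,-0.08,0],0.0382],[1,[0.032,-0.164,0],0.0764],[1,[0.048,-0.25,0],0.1146],[1,[0.066,-0.336,0],0.1528],[1,[0.082,-0.42,0],0.191],[1,[0.098,-0.504,0.02],0.2292],[1,[0.114,-0.588,0.04],0.2674],[1,[0.13,-0.672,0.06],0.3056]])

```text
t: 30.65
tcp_pos: [0.4656, -0.0763, 0.2999]
tool_rot: [[-0.574, 0.819, 0.002], [0.819, 0.574, -0.0], [-0.002, 0.002, -1.0]]
wrist_force: [0.0, -0.1, 0.4]
opening: 0.996
finger_force: 0.0
```

Run:
```python
from h import *
print(*[onz('w7',u,.19)[:2] for u in((405,165),(482,165),(478,288),(404,288))]); print(onz('w7',(442,227),.19), onz('w7',(447,231),.214))
go((.4337,-.2465,.26),7)
```

```text
[0.46930686 0.34291663] [0.46880321 0.41449465] [0.59068928 0.42520453] [0.59125394 0.35023996]
[0.5278901  0.38282964 0.19      ] [0.52662677 0.37845554 0.214     ]
t 30.65 tcp [ 0.4656 -0.0763  0.2999] yaw 35.02 shift [-121.  -123.9   39.9] turn 0.489 dist 178 tilt [ 0.0022 -0.0005]
```

Scaled: -124 mm / 500 = -0.248, -121 mm / 500 = -0.242, 0.489 rad / 3.1416 = 0.1557.

Call:
step_arm(plan=[[1,[-0.054,-0.056,0],0.0382],[1,[-0.108,-0.112,0],0.0764],[1,[-0.16,-0.164,0.02],0.1146],[1,[-0.206,-0.212,0.05],0.1528],[1,[-0.234,-0.24,0.076],0.1557],[1,[-0.242,-0.248,0.08],0.1557],[1,[-0.242,-0.248,0.08],0.1557],[1,[-0.242,-0.248,0.08],0.1557]])

```text
t: 31.45
tcp_pos: [0.4354, -0.2446, 0.2603]
tool_rot: [[-0.128, 0.992, 0.002], [0.992, 0.128, -0.0], [-0.001, 0.002, -1.0]]
wrist_force: [-0.2, 0.2, 0.6]
opening: 0.996
finger_force: 0.0
```

Run:
```python
from h import *
go((.4337,-.2465,.1185),7)
```

```text
t 31.45 tcp [ 0.4354 -0.2446  0.2603] yaw 7.34 shift [ -1.6  -2.1 141.8] turn 0.006 dist 142 tilt [ 0.0018 -0.0005]
```

Scaled: 141 mm / 500 = 0.282, 132 mm / 500 = 0.264.

Call:
step_arm(plan=[[1,[0,-0.002,0.07],0],[1,[0,-0.002,0.15],0],[1,[0,-0.002,0.22],0],[1,[0,-0.002,0.264],0],[1,[0,-0.002,0.282],0],[1,[0,-0.002,0.282],0],[1,[0,-0.002,0.282],0],[0.4,[0,-0.002,0.282],0]])

```text
t: 32.25
tcp_pos: [0.435, -0.2459, 0.1202]
tool_rot: [[-0.127, 0.992, 0.003], [0.992, 0.127, -0.002], [-0.003, 0.003, -1.0]]
wrist_force: [-0.0, -0.5, 0.9]
opening: 0.947
finger_force: 0.0
```

Call:
step_arm(plan=[[0.2,[0,0,0],0],[0,[0,0,0],0],[-1,[0,0,0],0],[-1,[0,0,0],0],[-1,[0,0,0],0],[-1,[0,0,0],0],[-1,[0,0,0],0]])

```text
t: 32.95
tcp_pos: [0.4336, -0.2454, 0.118]
tool_rot: [[-0.127, 0.992, -0.0], [0.992, 0.127, 0.0], [0.0, -0.0, -1.0]]
wrist_force: [0.1, -0.3, 0.9]
opening: 0.515
finger_force: 30.0
```

Run:
```python
from h import *
go((.5115,.0778,.17),-4.7)
```

```text
t 32.95 tcp [ 0.4336 -0.2454  0.118 ] yaw 7.27 shift [310.8 118.1 -52.1] turn 0.209 dist 337 tilt [-0.0003  0.0001]
```

Scaled: 196 mm / 500 = 0.392, 156 mm / 500 = 0.312, 0.209 rad / 3.1416 = 0.0665.

Call:
step_arm(plan=[[-1,[0,0,-0.03],0],[-1,[0,0,-0.08],0],[-1,[0.02,0.008,-0.104],0],[-1,[0.076,0.028,-0.104],0.0095],[-1,[0.152,0.058,-0.104],0.0255],[-1,[0.232,0.088,-0.104],0.0414],[-1,[0.312,0.118,-0.104],0.0573],[-1,[0.392,0.15,-0.104],0.0665]])

```text
t: 33.75
tcp_pos: [0.483, -0.039, 0.1694]
tool_rot: [[0.083, 0.997, -0.0], [0.997, -0.083, 0.001], [0.001, -0.001, -1.0]]
wrist_force: [0.4, 0.1, -0.9]
opening: 0.514
finger_force: 30.0
```

Run:
```python
from h import *
go((.5115,.0789,.17),-4.7)
```

```text
t 33.75 tcp [ 0.483  -0.039   0.1694] yaw -4.79 shift [119.9  18.5  -0.5] turn -0.002 dist 121 tilt [-0.0005  0.0007]
```

Scaled: 119 mm / 500 = 0.238, 114 mm / 500 = 0.228.

Call:
step_arm(plan=[[-1,[0.076,0.012,0],0],[-1,[0.144,0.022,0],0],[-1,[0.196,0.03,0],0],[-1,[0.228,0.036,0],0],[-1,[0.238,0.036,0.01],0],[-1,[0.238,0.036,0.04],0],[-1,[0.238,0.036,0.07],0],[-1,[0.238,0.036,0.09],0]])

```text
t: 34.55
tcp_pos: [0.5095, 0.0748, 0.122]
tool_rot: [[0.083, 0.997, -0.004], [0.997, -0.083, -0.0], [-0.001, -0.004, -1.0]]
wrist_force: [0.3, -0.5, -2.4]
opening: 0.517
finger_force: 30.0
```

Scaled: 10 mm / 500 = 0.02, 9 mm / 500 = 0.018.

Call:
step_arm(plan=[[-1,[0,0,0.01],0],[-1,[0,0,0.018],0],[-1,[0,0,0.02],0],[-1,[0,0,0.02],0],[-1,[0,0,0.02],0]])

```text
t: 35.05
tcp_pos: [0.5115, 0.0756, 0.1157]
tool_rot: [[0.082, 0.997, 0.001], [0.997, -0.082, 0.0], [0.0, 0.001, -1.0]]
wrist_force: [-0.1, 1.0, -1.9]
opening: 0.52
finger_force: 30.0
```

Scaled: 3 mm / 500 = 0.006, 1.5 mm / 500 = 0.003.

Call:
step_arm(plan=[[-1,[0.006,0,0],0],[-1,[0.006,0,0.003],0],[-1,[0.006,0,0.006],0],[-1,[0.006,0,0.006],0],[-1,[0.006,0,0.006],0]])

```text
t: 35.55
tcp_pos: [0.5113, 0.0787, 0.112]
tool_rot: [[0.082, 0.997, 0.0], [0.997, -0.082, 0.0], [0.0, 0.0, -1.0]]
wrist_force: [-0.3, -0.1, -1.8]
opening: 0.519
finger_force: 30.0
```

Scaled: 0.5 mm / 500 = 0.001.

Call:
step_arm(plan=[[-1,[0,0,0.001],0],[0.15,[0,0,0.001],0],[0.4,[0,0,0.001],0],[0.7,[0,0,0.001],0],[1,[0,0,0.001],0],[1,[0,0,0.001],0],[1,[0,0,0.001],0]])

```text
t: 36.25
tcp_pos: [0.5113, 0.0787, 0.1115]
tool_rot: [[0.082, 0.997, 0.0], [0.997, -0.082, 0.0], [0.0, 0.0, -1.0]]
wrist_force: [0.2, 0.7, -0.3]
opening: 0.963
finger_force: 0.0
```

Scaled: -150 mm / 500 = -0.3, -148 mm / 500 = -0.296, -0.15 rad / 3.1416 = -0.0477.

Call:
step_arm(plan=[[1,[0,0,-0.04],0],[1,[0,0,-0.12],0],[1,[0,0,-0.2],0],[1,[0,0,-0.27],0],[1,[-0.04,-0.01,-0.296],0],[1,[-0.12,-0.028,-0.296],-0.0159],[1,[-0.21,-0.046,-0.296],-0.0318],[1,[-0.3,-0.064,-0.296],-0.0477]])

```text
t: 37.05
tcp_pos: [0.4666, -0.0693, 0.2598]
tool_rot: [[-0.071, 0.997, 0.001], [0.997, 0.071, -0.0], [-0.0, 0.001, -1.0]]
wrist_force: [0.7, -0.1, 0.0]
opening: 1.0
finger_force: 0.0
```

Run:
```python
from h import *
go((.4414,-.3275,.26),6.9)
```

```text
t 37.05 tcp [ 0.4666 -0.0693  0.2598] yaw 4.1 shift [-2.557e+02 -4.360e+01 -2.000e-01] turn -0.049 dist 259 tilt [ 0.001  -0.0002]
```

Scaled: -255 mm / 500 = -0.51, -245 mm / 500 = -0.49, -0.049 rad / 3.1416 = -0.0156.

Call:
step_arm(plan=[[1,[-0.09,-0.016,0],-0.0064],[1,[-0.18,-0.032,0],-0.0156],[1,[-0.27,-0.046,0],-0.0156],[1,[-0.36,-0.062,0],-0.0156],[1,[-0.44,-0.076,0],-0.0156],[1,[-0.49,-0.084,0],-0.0156],[1,[-0.51,-0.088,0],-0.0156],[1,[-0.51,-0.088,0],-0.0156]])

```text
t: 37.85
tcp_pos: [0.4402, -0.3263, 0.2589]
tool_rot: [[-0.115, 0.993, -0.001], [0.993, 0.115, 0.001], [0.001, -0.0, -1.0]]
wrist_force: [-0.1, 1.2, 0.2]
opening: 0.998
finger_force: 0.0
```

Run:
```python
from h import *
go((.4414,-.3275,.1178),6.9)
```

```text
t 37.85 tcp [ 0.4402 -0.3263  0.2589] yaw 6.6 shift [ -1.5   1.1 141.1] turn -0.005 dist 141 tilt [-0.0006  0.001 ]
```

Scaled: 141 mm / 500 = 0.282, 132 mm / 500 = 0.264.

Call:
step_arm(plan=[[1,[0,0,0.07],0],[1,[0,0,0.15],0],[1,[0,0,0.22],0],[1,[0,0,0.264],0],[1,[0,0,0.282],0],[1,[0,0,0.282],0],[1,[0,0,0.282],0],[0.4,[0,0,0.282],0]])

```text
t: 38.65
tcp_pos: [0.4417, -0.3261, 0.1207]
tool_rot: [[-0.117, 0.993, 0.003], [0.993, 0.117, -0.003], [-0.003, 0.003, -1.0]]
wrist_force: [0.3, 0.4, 0.0]
opening: 0.952
finger_force: 0.0
```

Call:
step_arm(plan=[[0.2,[0,0,0],0],[0,[0,0,0],0],[-1,[0,0,0],0],[-1,[0,0,0],0],[-1,[0,0,0],0],[-1,[0,0,0],0],[-1,[0,0,0],0]])

```text
t: 39.35
tcp_pos: [0.4406, -0.3256, 0.1185]
tool_rot: [[-0.117, 0.993, 0.0], [0.993, 0.117, 0.0], [0.0, 0.0, -1.0]]
wrist_force: [0.5, 0.7, 0.3]
opening: 0.52
finger_force: 29.9
```

Run:
```python
from h import *
go((.5105,.0142,.17),-4.7)
```

```text
t 39.35 tcp [ 0.4406 -0.3256  0.1185] yaw 6.7 shift [329.3 109.1 -51.5] turn 0.199 dist 351 tilt [0.0002 0.0001]
```

Scaled: 196 mm / 500 = 0.392, 156 mm / 500 = 0.312, 0.199 rad / 3.1416 = 0.0633.

Call:
step_arm(plan=[[-1,[0,0,-0.03],0],[-1,[0,0,-0.08],0],[-1,[0.02,0.008,-0.104],0],[-1,[0.076,0.026,-0.104],0.0095],[-1,[0.152,0.052,-0.104],0.0255],[-1,[0.232,0.078,-0.104],0.0414],[-1,[0.312,0.104,-0.104],0.0573],[-1,[0.392,0.13,-0.104],0.0633]])

```text
t: 40.15
tcp_pos: [0.4822, -0.1211, 0.1709]
tool_rot: [[0.083, 0.997, 0.001], [0.997, -0.083, 0.0], [0.0, 0.001, -1.0]]
wrist_force: [0.6, 0.0, -1.7]
opening: 0.518
finger_force: 29.9
```

Run:
```python
from h import *
go((.5105,.0161,.17),-4.7)
```

```text
t 40.15 tcp [ 0.4822 -0.1211  0.1709] yaw -4.77 shift [139.   16.8   1. ] turn -0.001 dist 140 tilt [0.0006 0.0003]
```

Scaled: 137 mm / 500 = 0.274, 134 mm / 500 = 0.268.

Call:
step_arm(plan=[[-1,[0.076,0.01,0],0],[-1,[0.148,0.018,0],0],[-1,[0.208,0.026,0],0],[-1,[0.248,0.03,0],0],[-1,[0.268,0.034,0.01],0],[-1,[0.274,0.034,0.04],0],[-1,[0.274,0.034,0.07],0],[-1,[0.274,0.034,0.09],0]])

```text
t: 40.95
tcp_pos: [0.5089, 0.0111, 0.1226]
tool_rot: [[0.083, 0.997, -0.004], [0.997, -0.083, -0.0], [-0.0, -0.004, -1.0]]
wrist_force: [0.7, 0.0, -2.4]
opening: 0.517
finger_force: 29.9
```

Scaled: 8 mm / 500 = 0.016, 6 mm / 500 = 0.012.

Call:
step_arm(plan=[[-1,[0,0,0.006],0],[-1,[0,0,0.012],0],[-1,[0,0,0.016],0],[-1,[0,0,0.016],0],[-1,[0,0,0.016],0]])

```text
t: 41.45
tcp_pos: [0.5107, 0.0117, 0.118]
tool_rot: [[0.082, 0.997, 0.001], [0.997, -0.082, 0.0], [0.0, 0.001, -1.0]]
wrist_force: [-0.9, -0.0, -2.4]
opening: 0.519
finger_force: 29.9
```

Scaled: 5 mm / 500 = 0.01, 4 mm / 500 = 0.008.

Call:
step_arm(plan=[[-1,[0.008,0,0],0],[-1,[0.008,0,0.005],0],[-1,[0.008,0,0.008],0],[-1,[0.008,0,0.01],0],[-1,[0.008,0,0.01],0],[-1,[0.008,0,0.01],0]])

```text
t: 42.05
tcp_pos: [0.5106, 0.0158, 0.1125]
tool_rot: [[0.082, 0.997, -0.0], [0.997, -0.082, 0.0], [0.0, -0.0, -1.0]]
wrist_force: [-0.0, -0.5, -1.6]
opening: 0.517
finger_force: 29.9
```

Scaled: 0.5 mm / 500 = 0.001.

Call:
step_arm(plan=[[-1,[0,0,0.001],0],[0.15,[0,0,0.001],0],[0.4,[0,0,0.001],0],[0.7,[0,0,0.001],0],[1,[0,0,0.001],0],[1,[0,0,0.001],0],[1,[0,0,0.001],0]])

```text
t: 42.75
tcp_pos: [0.5107, 0.0158, 0.112]
tool_rot: [[0.082, 0.997, 0.0], [0.997, -0.082, 0.0], [0.0, 0.0, -1.0]]
wrist_force: [-0.1, 0.4, 0.4]
opening: 0.966
finger_force: 0.0
```

Scaled: -150 mm / 500 = -0.3, -148 mm / 500 = -0.296, -0.15 rad / 3.1416 = -0.0477.

Call:
step_arm(plan=[[1,[0,0,-0.04],0],[1,[0,0,-0.12],0],[1,[0,0,-0.2],0],[1,[0,0,-0.27],0],[1,[-0.04,-0.01,-0.296],0],[1,[-0.12,-0.028,-0.296],-0.0159],[1,[-0.21,-0.046,-0.296],-0.0318],[1,[-0.3,-0.064,-0.296],-0.0477]])

```text
t: 43.55
tcp_pos: [0.466, -0.1322, 0.2603]
tool_rot: [[-0.071, 0.997, 0.001], [0.997, 0.071, -0.0], [-0.0, 0.001, -1.0]]
wrist_force: [1.2, -0.5, -0.2]
opening: 1.0
finger_force: 0.0
```

Run:
```python
from h import *
go((.4492,-.4095,.26),7)
```

```text
t 43.55 tcp [ 0.466  -0.1322  0.2603] yaw 4.1 shift [-275.4  -36.6    0.3] turn -0.051 dist 278 tilt [ 0.0009 -0.0003]
```

Scaled: -275 mm / 500 = -0.55, -262 mm / 500 = -0.524, -0.051 rad / 3.1416 = -0.0162.

Call:
step_arm(plan=[[1,[-0.09,-0.012,0],-0.0064],[1,[-0.184,-0.024,0],-0.0162],[1,[-0.28,-0.036,0],-0.0162],[1,[-0.374,-0.05,0],-0.0162],[1,[-0.464,-0.062,0],-0.0162],[1,[-0.524,-0.07,0],-0.0162],[1,[-0.55,-0.074,0],-0.0162],[1,[-0.55,-0.074,0],-0.0162]])

```text
t: 44.35
tcp_pos: [0.4479, -0.409, 0.259]
tool_rot: [[-0.117, 0.993, -0.001], [0.993, 0.117, 0.001], [0.001, -0.001, -1.0]]
wrist_force: [1.1, 0.1, 0.3]
opening: 0.999
finger_force: 0.0
```

Run:
```python
from h import *
go((.4492,-.4095,.1174),7)
```

```text
t 44.35 tcp [ 0.4479 -0.409   0.259 ] yaw 6.7 shift [ -0.9   1.4 141.6] turn -0.005 dist 142 tilt [-0.0009  0.0014]
```

Scaled: 141 mm / 500 = 0.282, 132 mm / 500 = 0.264, -0.005 rad / 3.1416 = -0.0016.

Call:
step_arm(plan=[[1,[0,0,0.07],-0.0016],[1,[0,0,0.15],-0.0016],[1,[0,0,0.22],-0.0016],[1,[0,0,0.264],-0.0016],[1,[0,0,0.282],-0.0016],[1,[0,0,0.282],-0.0016],[1,[0,0,0.282],-0.0016],[0.4,[0,0,0.282],-0.0016]])

```text
t: 45.15
tcp_pos: [0.4493, -0.4085, 0.1215]
tool_rot: [[-0.124, 0.992, 0.003], [0.992, 0.124, -0.003], [-0.003, 0.003, -1.0]]
wrist_force: [0.1, -0.1, -0.2]
opening: 0.944
finger_force: 0.0
```

Call:
step_arm(plan=[[0.2,[0,0,0],0],[-0.15,[0,0,0],0],[-1,[0,0,0],0],[-1,[0,0,0],0],[-1,[0,0,0],0],[-1,[0,0,0],0],[-1,[0,0,0],0],[-1,[0,0,0],0]])

```text
t: 45.95
tcp_pos: [0.4483, -0.408, 0.1188]
tool_rot: [[-0.124, 0.992, 0.0], [0.992, 0.124, 0.0], [0.0, 0.0, -1.0]]
wrist_force: [0.2, 0.1, -0.3]
opening: 0.379
finger_force: 28.7
```

Run:
```python
from h import *
go((.5048,-.0482,.17),-4.7)
```

```text
t 45.95 tcp [ 0.4483 -0.408   0.1188] yaw 7.11 shift [350.  100.6 -51.1] turn 0.206 dist 368 tilt [0.0001 0.0001]
```

Scaled: 196 mm / 500 = 0.392, 156 mm / 500 = 0.312, 0.206 rad / 3.1416 = 0.0656.

Call:
step_arm(plan=[[-1,[0,0,-0.03],0],[-1,[0,0,-0.08],0],[-1,[0.02,0.006,-0.104],0],[-1,[0.076,0.022,-0.104],0.0095],[-1,[0.152,0.044,-0.104],0.0255],[-1,[0.232,0.066,-0.104],0.0414],[-1,[0.312,0.09,-0.104],0.0573],[-1,[0.392,0.112,-0.104],0.0656]])

```text
t: 46.75
tcp_pos: [0.4796, -0.2042, 0.1714]
tool_rot: [[0.083, 0.997, 0.001], [0.997, -0.083, 0.0], [0.0, 0.001, -1.0]]
wrist_force: [1.2, -0.9, -1.6]
opening: 0.373
finger_force: 28.7
```

Run:
```python
from h import *
go((.5048,-.0466,.17),-4.7)
```

```text
t 46.75 tcp [ 0.4796 -0.2042  0.1714] yaw -4.79 shift [159.2  12.    1.5] turn -0.001 dist 160 tilt [0.0007 0.0004]
```

Scaled: 157 mm / 500 = 0.314, 153 mm / 500 = 0.306.

Call:
step_arm(plan=[[-1,[0.076,0.006,0],0],[-1,[0.156,0.012,0],0],[-1,[0.228,0.018,0],0],[-1,[0.28,0.022,0],0],[-1,[0.306,0.024,0.01],0],[-1,[0.314,0.024,0.04],0],[-1,[0.314,0.024,0.07],0],[-1,[0.314,0.024,0.09],0]])

```text
t: 47.55
tcp_pos: [0.5031, -0.0516, 0.1235]
tool_rot: [[0.083, 0.997, -0.003], [0.997, -0.083, 0.0], [-0.0, -0.003, -1.0]]
wrist_force: [-0.6, -0.9, -1.7]
opening: 0.372
finger_force: 28.7
```

Scaled: 8 mm / 500 = 0.016, 6 mm / 500 = 0.012.

Call:
step_arm(plan=[[-1,[0,0,0.006],0],[-1,[0,0,0.012],0],[-1,[0,0,0.016],0],[-1,[0,0,0.016],0],[-1,[0,0,0.016],0]])

```text
t: 48.05
tcp_pos: [0.5048, -0.0513, 0.1185]
tool_rot: [[0.082, 0.997, 0.001], [0.997, -0.082, -0.0], [-0.0, 0.001, -1.0]]
wrist_force: [0.5, 0.1, -1.6]
opening: 0.372
finger_force: 28.7
```

Scaled: 5 mm / 500 = 0.01, 4 mm / 500 = 0.008.

Call:
step_arm(plan=[[-1,[0.008,0,0],0],[-1,[0.008,0,0.005],0],[-1,[0.008,0,0.008],0],[-1,[0.008,0,0.01],0],[-1,[0.008,0,0.01],0],[-1,[0.008,0,0.01],0]])

```text
t: 48.65
tcp_pos: [0.5047, -0.0471, 0.1129]
tool_rot: [[0.082, 0.997, -0.0], [0.997, -0.082, 0.0], [0.0, -0.0, -1.0]]
wrist_force: [0.1, 0.2, -2.3]
opening: 0.37
finger_force: 28.7
```

Scaled: 0.7 mm / 500 = 0.0014.

Call:
step_arm(plan=[[-1,[0,0,0.0014],0],[-1,[0,0,0.0014],0],[-0.15,[0,0,0.0014],0],[0.2,[0,0,0.0014],0],[0.6,[0,0,0.0014],0],[1,[0,0,0.0014],0],[1,[0,0,0.0014],0],[1,[0,0,0.0014],0]])

```text
t: 49.45
tcp_pos: [0.5048, -0.0471, 0.1123]
tool_rot: [[0.082, 0.997, 0.0], [0.997, -0.082, 0.0], [0.0, 0.0, -1.0]]
wrist_force: [0.5, -0.1, 0.3]
opening: 0.813
finger_force: 0.0
```

Scaled: -170 mm / 500 = -0.34, -160 mm / 500 = -0.32.

Call:
step_arm(plan=[[1,[0,0,-0.04],0],[1,[0,0,-0.12],0],[1,[0,0,-0.2],0],[1,[0,0,-0.27],0],[1,[-0.04,-0.01,-0.32],0],[1,[-0.12,-0.028,-0.34],0],[1,[-0.21,-0.046,-0.34],0],[1,[-0.3,-0.064,-0.34],0]])

```text
t: 50.25
tcp_pos: [0.4603, -0.1952, 0.2832]
tool_rot: [[0.081, 0.997, 0.002], [0.997, -0.081, -0.001], [-0.001, 0.002, -1.0]]
wrist_force: [0.3, -0.8, -0.1]
opening: 1.0
finger_force: 0.0
```

Scaled: -25 mm / 500 = -0.05, -20 mm / 500 = -0.04.

Call:
step_arm(plan=[[1,[-0.04,-0.01,0],0],[1,[-0.05,-0.014,0],0],[1,[-0.05,-0.014,0],0],[1,[-0.05,-0.014,0],0],[1,[-0.05,-0.014,0],0]])

```text
t: 50.75
tcp_pos: [0.452, -0.2171, 0.2824]
tool_rot: [[0.08, 0.997, 0.0], [0.997, -0.08, 0.0], [0.0, 0.0, -1.0]]
wrist_force: [0.6, 0.5, -0.1]
opening: 1.0
finger_force: 0.0
```

Run:
```python
from h import *
snap('top','t9'); snap('side','s9')
r=lambda f,y0,y1,x0,x1,k: cv2.resize(cv2.imread(f'pics/{f}.png')[y0:y1,x0:x1],None,fx=k,fy=k,interpolation=2)
o=np.zeros((560,800,3),np.uint8)
for (a,x,y) in((r('top0',195,315,250,410,2.5),0,0),(r('t9',195,315,250,410,2.5),400,0),(r('side0',180,315,220,380,1.9),0,302),(r('s9',180,315,220,380,1.9),310,302),(r('s9',98,165,268,335,2.6),620,302)):
    o[y:y+a.shape[0],x:x+a.shape[1]]=a[:560-y,:800-x]
cv2.imwrite('pics/c9.png',o)
s=manip.read_state();print(s['t'],s['tcp_pos'],s['dq'])
```

```text
50.85 [ 0.4519796  -0.21721191  0.28238828] [-0.00520242  0.00161473  0.0015233  -0.00063061  0.00026768 -0.00086382]
```

View pics/c9.png

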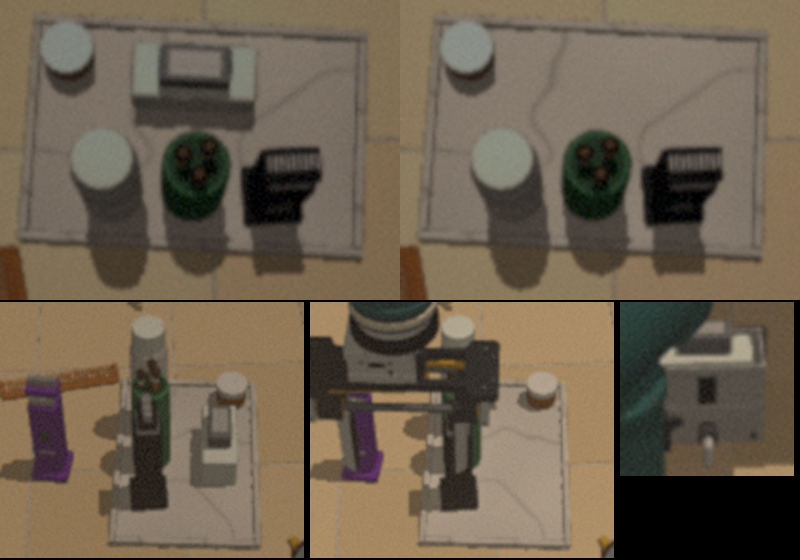

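The before and after top views match: can (103→503,158), holder (195→597,165) and trimmer (283→683,185), so all three are back on their spots to within a pixel or so. The jar is unmoved and the cassette is flush in the dispenser. The arm is clear and at rest, so I hand in.

```bash
python3 -c "
from station import manip
print(manip.finish_job())"
```

```text
the job is handed in; nothing more can be done
None
```

The job is handed in at about 51 s of the 141 s allowed. The cassette sits flush in the dispenser, push head up. The last pictures show the trimmer, brush holder and foam can upright on their starting spots and the jar unmoved; I saw no shift of the comb or mirror. The hand-in call returned no verdict.

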